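# Fish test cassettes out from under the printer stand and line them up in the reader

## Robot

A 6-joint arm with a two-finger parallel gripper is mounted at the origin on a cart in front of the work surface, level with it; the furniture and walls round the work are solid. World frame = base frame: x ahead of the robot, y to its left, z up, the work surface at z = 0. Lengths are in m, angles in rad, forces in N, time in s.
With the tool pointing down it reaches from about 0.35 to 0.975 m from the base axis. Payload 4.9 kg.
Tool frame: the origin (TCP) lies at the very end of the fingers, on their centre line; the grasp point (between the pads) lies 19 mm behind it; z points along the fingers, y is the direction in which the jaws open and shut (so a half turn about z gives the same grasp; the last joint's range is limited). The gripper opens to 85 mm and grips with 20 to 120 N. Pads are 22 mm wide; open, the fingers measure 114 mm over their backs; the gripper's body (76 mm by 85 mm) begins 54 mm behind the grasp point. The pads swing forward as they close: fully open they stand 13 mm farther back than shut.
Start: joints at [1.096, 0.053, 1.613, -0, 1.476, -0.119], TCP at [0.218, 0.586, 0.231] pointing down, gripper open.
Joint ranges: [-3.01, 3.01], [-1.01, 2.22], [0.06, 2.58], [-1.02, 4.17], [0.09, 2.62], [-3.14, 3.14]. Speed limits (rad/s): [2.57, 2.57, 3.14, 3.14, 3.14, 3.14].

## Interface

Orientations are given as a rotation vector (axis times angle).
In Python, from station import ctrl gives the robot as it stands.
- The arm moves only by the tool step_arm, never from a script. Its argument "moves" is a list of rows, each a list of 5 numbers: the opening, from 0 (shut) to 1 (fully open), then the shift along the world's x, y, z in m, then the turn about the world's z in degrees. A call has 1 to 20 rows; each row shifts and turns the pose as measured when the row begins; what a row does not reach is not made up. A row lasts 1/8 s, in which the tool goes at most 62.5 mm and 10.7 degrees, less where a joint would pass 70% of its speed; a pose out of reach is approached as far as the arm can. A call is refused whole if a number of a shift passes 0.0625 or a number of a turn 10.7, either way. A call with a gripper value outside its range is refused whole. The fingers move at their own pace and stop on an object; "newtons" is the grip in N (left out, the last holds). Time passes only in rows, so rows that do not move let the fingers close. It gives the time, the measured TCP pose, the force and the opening at its end, in the units of the state.
- ctrl.get_obs(): the state, without advancing time (a new reading comes with each control period).
- ctrl.get_image(name): name is "scene" or "side" or "wrist"; returns a dict with "color" (480x640x3 uint8, red, green, blue), "camera_matrix" (3x3 intrinsics, pixels), "R" (3x3) and "t" (3): a world point X has camera coordinates R X + t; the wrist camera has in their place "T_tool_cam" (4x4, takes a point from camera to tool coordinates, whose origin is the TCP and whose axes are the flange's). Camera axes: x right, y down, z forward; pixel columns grow to the right and rows downward; lengths in m; the calibration is good to about 2 mm. A picture is of the moment at which its call begins: read the wrist's pose just before it. There is no depth.
- ctrl.finish_job(): hands the job in, once; it reports no verdict.
Trained networks look in a picture, given as the dict that the camera call returned (one of the last four; its "shot" number tells which), for a name from the list of things; names that differ only in an ending like _2 or _b are one class to them, and where a whole thing is asked for, a point or a joint stands for the part that bears it (a point fixed in the world has none). Each returns a list of dicts, best first, with "p" (0 to 1); they miss things now and then, are a little off and sometimes report something else, mostly with a low value. They report only what shows in the picture. A call takes as long as a camera call.
- ctrl.spot_in(picture, query): "bbox" ([left, top, right, bottom] in pixels, round what is visible of it).
The state is a dict: "t": time; "q": joint angles; "dq": joint speeds; "effort": joint torques, N m; "tool_pos": TCP position; "tool_rot": TCP orientation; "contact_force": force on the tool from outside, world axes, zero at the start; "wrist_torque": the same for the moment, N m; "opening": finger opening in m.
Only numpy, scipy, OpenCV 4.12 (cv2) and the standard library are available. Lean on these libraries where they do the work, as an engineer would, in place of code of your own. Each camera call takes 0.05 s, during which the arm holds its last target.

## Task

A handful of test cassettes has been dropped: one lies on the desk, two or three have slid under the low stand of the label printer. Drag every one of those out with the flat rake that lies in the grey tray. Then lay all the cassettes, face up, on the reader's sloping plate so that they slide down into a neat row - side by side, long sides together, short ends square against the lower ledge, the first in the corner by the fence - and once they are all in the row press the green button on the reader. At the end the rake must be back in its tray the way it lay, and the pump bottle must still stand and nothing may fall off the desk.

Things in the scene. Friction and masses are not known exactly. Their poses are not given: they have to be found in the camera images.
- printer_stand: Low grey stand, 220 mm (its x, away from the robot) x 240 mm (y), fixed, with a label printer on it up to 160 mm above the desk. Origin on the desk under its centre. Underside of the board 60 mm up, its top 72 mm. Closed by panels at the back (inner face x = +98 mm) and the left end (inner face y = +108 mm), open at the right end (y = -120) and the front.
- stand_mouth (a point): Middle of the stand's open right end (the mouth), at desk height: stand x = 0, y = -120 mm; stand's axes, so -y points straight out. Two steel legs 12 mm thick stand under the board's front edge, at stand x = -98 mm, y = -108 and +108 mm.
- cassette_blue_center (a point): Test cassette with a blue band across one end: flat white plastic block 66 x 26 x 8 mm, 20 g, result window and round well on top. The point is its centre; x = its long direction, y = its width, z = out of its face. It starts flat, face up, on the desk under the printer stand, its x within 0.25 rad of the stand's x. May be absent.
- cassette_green_center (a point): Test cassette with a green band across one end: flat white plastic block 66 x 26 x 8 mm, 20 g, result window and round well on top. The point is its centre; x = its long direction, y = its width, z = out of its face. It starts flat, face up, on the desk under the printer stand, its x within 0.25 rad of the stand's x. May be absent.
- cassette_orange_center (a point): Test cassette with an orange band across one end: flat white plastic block 66 x 26 x 8 mm, 20 g, result window and round well on top. The point is its centre; x = its long direction, y = its width, z = out of its face. It starts flat, face up, on the desk under the printer stand, its x within 0.25 rad of the stand's x. May be absent.
- cassette_yellow_center (a point): Test cassette with a yellow band across one end: flat white plastic block 66 x 26 x 8 mm, 20 g, result window and round well on top. The point is its centre; x = its long direction, y = its width, z = out of its face. It starts flat, face up, on the desk in the open, between the stand and the reader. Always there.
- rake_grip (a point): Flat rake, 80 g: the place to hold on its upright blue handle; y = from handle to head, z = up. Heights over its underside: this point 45, handle post 12-72 (16 mm in x, 26 in y), flat strip 24 mm wide 12-16 (it clears flat cassettes), cross head 0-16. The head's middle lies 280 mm in +y of this point; it is 80 mm wide (x), 6 mm thick (y). Starts level in its tray.
- tray_rest (a point): Where the rake's grip point belongs when the rake lies in its shallow grey tray: 48 mm above the desk, over a cross rib that carries the handle end so that the rake lies level along y with its head 280 mm away in +y; x across, z up. Tray fixed, inside 120 mm wide (x) and from y = -31 to +312 mm of this point; floor 3 mm, rim 11 mm above the desk.
- reader_plate: Smooth sloping plate of the cassette reader, fixed. Origin at the locating corner (lower right), on its surface, 24 mm above the desk; x = uphill along the fence (away from the robot, rising 24 deg), y = uphill along the ledge (to the left, rising 22 deg), z = out of the plate. Free area x 0-112, y 0-155 mm. A cassette let go on it slides by itself (friction about 0.2).
- plate_row (a point): Centre of the first cassette of a row, in the corner: plate x = 33, y = 13, z = 4 mm (the next ones at y = 39, 65, 91 mm), cassette x along plate x; plate's axes. The ledge along plate x = 0 and the fence along y = 0 stand 10 mm above the plate, the sensor bar beyond x = 112 mm 18 mm; the edge y = 155 mm is open.
- reader_button (a joint): Green push button, 28 mm across, on the reader's low console to the right of the plate: 0 up, 0.006 m fully down; springs back, about 4 N fully down.
- reader_button_top (a point): Centre of the top of that button, facing up, about 46 mm above the desk.
- bottle_1: Bystander: white pump bottle about 67 mm across, 181 mm high, standing at the right edge; origin under its centre, z up.

How it is judged:
On the way, in this order (a step that is already met when the one before it is completed fails the run):
1. the rake reaches in under the printer stand (horizontal distance between rake_grip and printer_stand below 0.38 m), for 0.1 s.
2. every cassette is out from under the printer stand ((y of cassette_blue_center in the frame of printer_stand below -0.135 m or x of cassette_blue_center in the frame of printer_stand below -0.135 m) and (y of cassette_green_center in the frame of printer_stand below -0.135 m or x of cassette_green_center in the frame of printer_stand below -0.135 m) and (y of cassette_orange_center in the frame of printer_stand below -0.135 m or x of cassette_orange_center in the frame of printer_stand below -0.135 m)), for 0.2 s.
3. every cassette lies in the row on the reader's plate, against ledge, fence and one another (x of cassette_blue_center in the frame of reader_plate between 0.028 and 0.038 m and z of cassette_blue_center in the frame of reader_plate between 0 and 0.008 m and angle between the x axis of each of cassette_blue_center, cassette_green_center, cassette_orange_center, cassette_yellow_center and the x axis of reader_plate, either way round below 0.1 rad and angle between each of cassette_blue_center, cassette_green_center, cassette_orange_center, cassette_yellow_center's own z axis and vertical below 0.9 rad and (y of cassette_blue_center in the frame of reader_plate between 0.008 and 0.018 m or y of cassette_blue_center in the frame of reader_plate between 0.034 and 0.044 m or y of cassette_blue_center in the frame of reader_plate between 0.06 and 0.07 m or y of cassette_blue_center in the frame of reader_plate between 0.086 and 0.096 m) and x of cassette_green_center in the frame of reader_plate between 0.028 and 0.038 m and z of cassette_green_center in the frame of reader_plate between 0 and 0.008 m and (y of cassette_green_center in the frame of reader_plate between 0.008 and 0.018 m or y of cassette_green_center in the frame of reader_plate between 0.034 and 0.044 m or y of cassette_green_center in the frame of reader_plate between 0.06 and 0.07 m or y of cassette_green_center in the frame of reader_plate between 0.086 and 0.096 m) and x of cassette_orange_center in the frame of reader_plate between 0.028 and 0.038 m and z of cassette_orange_center in the frame of reader_plate between 0 and 0.008 m and (y of cassette_orange_center in the frame of reader_plate between 0.008 and 0.018 m or y of cassette_orange_center in the frame of reader_plate between 0.034 and 0.044 m or y of cassette_orange_center in the frame of reader_plate between 0.06 and 0.07 m or y of cassette_orange_center in the frame of reader_plate between 0.086 and 0.096 m) and x of cassette_yellow_center in the frame of reader_plate between 0.028 and 0.038 m and z of cassette_yellow_center in the frame of reader_plate between 0 and 0.008 m and (y of cassette_yellow_center in the frame of reader_plate between 0.008 and 0.018 m or y of cassette_yellow_center in the frame of reader_plate between 0.034 and 0.044 m or y of cassette_yellow_center in the frame of reader_plate between 0.06 and 0.07 m or y of cassette_yellow_center in the frame of reader_plate between 0.086 and 0.096 m)), for 0.3 s.
4. the green button is pressed (value of joint reader_button above 0.003 m).
At the end, for the whole second after the job is handed in: Each cassette lies face up in the row: within 5 mm of its place against the ledge (centres 33 mm up) and from the fence (13, 39, 65, 91 mm), within 0.1 rad of square; button up; rake upright in its tray, grip within 30 mm sideways, 40 mm lengthwise and 0.2 rad of its place (all of step 3 and x of rake_grip in the frame of tray_rest between -0.03 and 0.03 m and y of rake_grip in the frame of tray_rest between -0.04 and 0.04 m and z of rake_grip in the frame of tray_rest below 0.012 m and angle between the y axis of rake_grip and the y axis of tray_rest, either way round below 0.2 rad and angle between rake_grip's own z axis and vertical below 0.12 rad and value of joint reader_button below 0.002 m); the robot touches nothing.
It fails at once if a cassette or the rake falls off the desk (height (world z) of any of cassette_blue_center, cassette_green_center, cassette_orange_center, cassette_yellow_center, rake_grip below -0.05 m).
It fails at once if the pump bottle is knocked over (angle between bottle_1's own z axis and vertical above 0.6 rad).
Of cassette_blue, cassette_green, cassette_orange only 2 to 3 are there at a start; the rules pass over those that are not, and their reading is None.
At some moment in a run one of cassette_blue, cassette_green, cassette_orange, cassette_yellow may be knocked a few centimetres aside while the robot is not near it.
Once in a run the grip may slacken for a moment while it holds something.
It also fails if it takes over 210 s, if anything falls off the work surface, if the arm or the gripper's body presses on something with over 40 N, if the wrist force passes 120 N, or if a joint passes its speed limit or range.

## Working session

There is one attempt and no reset: what is moved stays moved. The work goes in short steps, Python scripts to look and compute and a tool call to move; the robot and the scene stay as the last step left them, time stands still between calls to the robot, and variables do not carry over. Pictures are saved under pics/ and viewed, and the job is handed in when it is done.

Besides the shell and the picture viewer there is one more tool, called after ">>>" in YAML: its name, and indented under it one key for each argument. step_arm: Moves the arm, as the interface text tells. Its arguments: {"type":"object","properties":{"moves":{"type":"array","items":{"type":"array","items":{"type":"number"}}},"newtons":{"type":"number"}},"required":["moves"]}

```bash
ls; mkdir -p pics
cat > h.py <<'E'
import numpy as np, cv2
from station import ctrl
from scipy.spatial.transform import Rotation as Rot
def snap(name, fn=None):
    o=ctrl.get_obs(); im=ctrl.get_image(name)
    if name=='wrist':
        T=np.eye(4);T[:3,:3]=Rot.from_rotvec(o['tool_rot']).as_matrix();T[:3,3]=o['tool_pos']
        C=T@np.array(im['T_tool_cam']); im['R']=C[:3,:3].T; im['t']=-C[:3,:3].T@C[:3,3]
    im['R']=np.array(im['R']);im['t']=np.array(im['t']);im['K']=np.array(im['camera_matrix'])
    if fn: cv2.imwrite('pics/'+fn+'.png',im['color'][:,:,::-1])
    return im
def proj(im,P):
    P=np.atleast_2d(P); c=P@im['R'].T+im['t']; p=c@im['K'].T; return p[:,:2]/p[:,2:]
def ray(im,u,v):
    d=im['R'].T@np.linalg.inv(im['K'])@np.array([u,v,1.]); return -im['R'].T@im['t'],d
def onz(im,u,v,z=0):
    o,d=ray(im,u,v); return o+d*(z-o[2])/d[2]
E
python3 - <<'E'
from h import *
print(ctrl.get_obs())
for n in ['scene','side','wrist']:
    im=snap(n,n+'0'); print(n,-im['R'].T@im['t'],im['R'][2],im['shot'])
    for q in ['printer_stand','cassette_blue_center','cassette_green_center','cassette_orange_center','cassette_yellow_center','rake_grip','reader_plate','reader_button_top','bottle_1']:
        r=ctrl.spot_in(im,q)
        print(q,[(np.round(x['bbox']).astype(int).tolist(),round(x['p'],2)) for x in r[:3]])
E
```

```text
pics
{'t': 0.0, 'q': array([ 1.09600796e+00,  5.33938013e-02,  1.61429285e+00, -9.01048143e-06,
        1.47595659e+00, -1.19041301e-01]), 'dq': array([ 1.85377700e-03, -2.58543054e-03,  5.71791194e-04, -1.90778039e-03,
       -1.97490655e-05,  5.35022818e-04]), 'effort': array([ 4.92543822e-04, -3.93712127e+01, -3.70165908e+01, -1.46758939e-04,
        7.32923218e-03, -2.40835516e-05]), 'tool_pos': array([0.21742654, 0.5853095 , 0.23004078]), 'tool_rot': array([-5.55757928e-01, -3.09144185e+00,  3.08365781e-03]), 'contact_force': array([ 0.58941421,  0.3202226 , -0.38327891]), 'wrist_torque': array([-0.00782595, -0.00830988, -0.06082422]), 'opening': 0.08497572091329098}
scene [-0.0597518  -1.09609011  0.68861839] [ 0.39321357  0.78845455 -0.47299314] 1
printer_stand [([259, 160, 336, 225], 0.66)]
cassette_blue_center []
cassette_green_center [([281, 209, 299, 214], 0.42)]
cassette_orange_center [([367, 212, 437, 275], 0.57), ([292, 217, 310, 223], 0.42)]
cassette_yellow_center [([313, 261, 337, 275], 0.49)]
rake_grip [([254, 258, 329, 312], 0.91), ([399, 260, 431, 344], 0.35)]
read
[... 175 characters left out ...]
.31232376  0.84578177 -0.43255875] 2
printer_stand [([249, 149, 333, 230], 0.56)]
cassette_blue_center []
cassette_green_center [([269, 207, 295, 213], 0.53)]
cassette_orange_center [([297, 275, 323, 284], 0.22)]
cassette_yellow_center [([296, 273, 322, 284], 0.48)]
rake_grip [([220, 264, 298, 325], 0.81)]
reader_plate [([365, 209, 447, 287], 0.63)]
reader_button_top []
bottle_1 [([383, 272, 416, 373], 0.76)]
wrist [0.145054   0.61229272 0.37465867] [ 0.27973337 -0.1040142  -0.95442668] 3
printer_stand [([93, 408, 257, 478], 0.64)]
cassette_blue_center []
cassette_green_center []
cassette_orange_center []
cassette_yellow_center []
rake_grip []
reader_plate []
reader_button_top []
bottle_1 []
```

Run:
```python
import cv2
for n in ['scene','side']:
    a=cv2.imread(f'pics/{n}0.png')
    c=a[130:380,190:470]; cv2.imwrite(f'pics/{n}0c.png',cv2.resize(c,None,fx=2.4,fy=2.4,interpolation=cv2.INTER_CUBIC)[:600])
```

```text
(no output)
```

View pics/scene0.png

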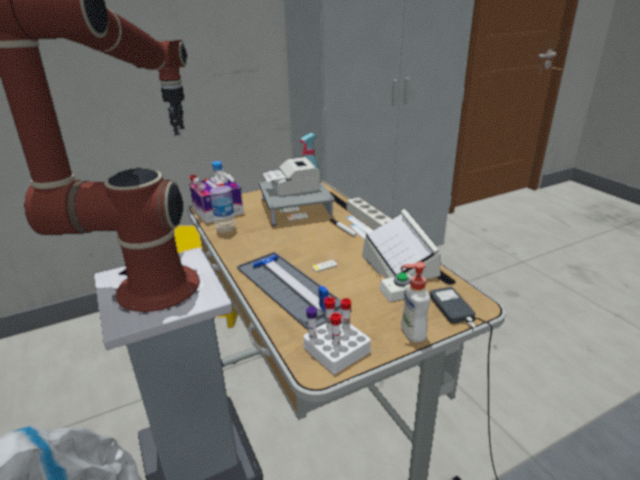

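View pics/wrist0.png

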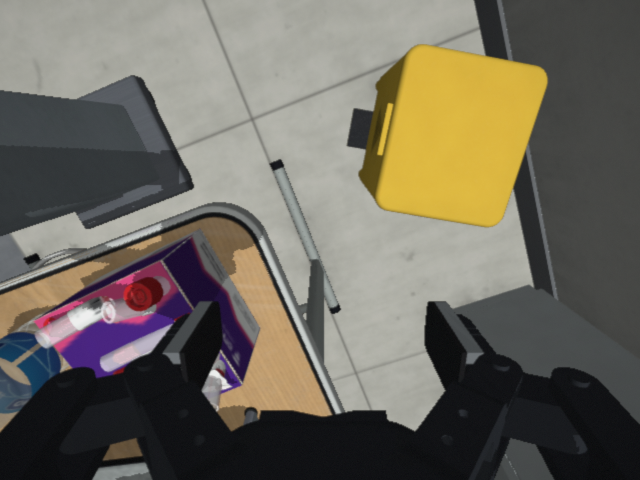

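View pics/scene0c.png

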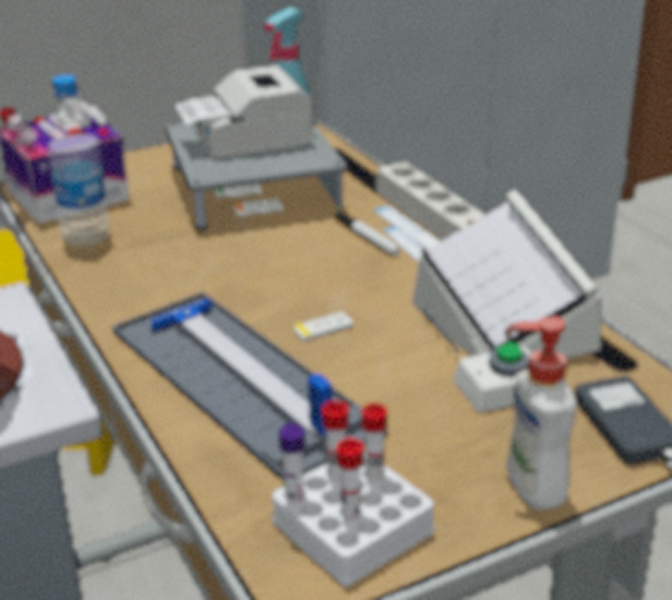

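View pics/side0c.png

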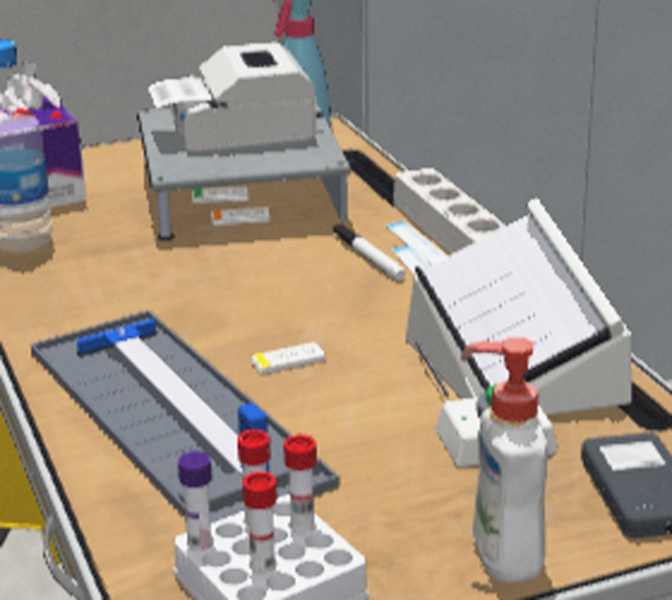

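```bash
cat > fit.py <<'E'
from h import *
from scipy.optimize import least_squares
def W(im,pts): return [(p[0]/2.4+190,p[1]/2.4+130) for p in pts]
def fit(obs,x0):
    # obs: list of (im, [local pts], [pix])
    def res(x):
        c,s=np.cos(x[2]),np.sin(x[2]); r=[]
        for im,L,P in obs:
            L=np.array(L); w=np.c_[c*L[:,0]-s*L[:,1]+x[0],s*L[:,0]+c*L[:,1]+x[1],L[:,2]]
            r.append((proj(im,w)-np.array(P)).ravel())
        return np.concatenate(r)
    s=least_squares(res,x0,loss='soft_l1'); return s.x,np.round(res(s.x),1)
E
python3 - <<'E'
from fit import *
a=snap('side');b=snap('scene')
L=[(-.098,-.108,0),(-.11,-.12,.072),(.11,-.12,.072),(-.11,.12,.072),(.11,-.12,0)]
print(fit([(a,L,W(a,[(166,237),(152,187),(346,163),(140,112),(345,221)])),(b,L[:4],W(b,[(200,226),(186,187),(342,158),(166,130)]))],[.6,.4,0]))
for n,im,u in [('yel',a,(288,358)),('gr',a,(219,193)),('or',a,(240,215)),('yelb',b,(324,325)),('grb',b,(238,190)),('orb',b,(259,207))]:
    p=W(im,[u])[0]; print(n,onz(im,*p,.008))
for n,im,u,z in [('handtop',a,(252,410),.075),('handtop',b,(320,380),.075),('head',a,(117,333),.019),('head',b,(183,311),.019),('btn',b,(511,350),.046),('traynearR',a,(339,480),.011),('trayfarL',a,(32,347),.011),('trayfarR',a,(150,314),.011),('cornerSide',a,(405,345),.0),('bottle',a,(515,570),.0),('reader rt base',a,(632,395),0)]:
    p=W(im,[u])[0]; print(n,np.round(onz(im,*p,z),3))
E
```

```text
(array([ 0.52087614,  0.27707313, -0.21066155]), array([-0.4, -0.2, -0.7, -2.2,  1.7,  0.8, -1.1, -1.7,  2.4,  1.4, -0.6,
        0.2,  0.6, -1.2,  0.8,  2.4, -1.6, -3.6]))
yel [ 0.42648816 -0.13319031  0.008     ]
gr [0.49071942 0.26637121 0.008     ]
or [0.49250506 0.19599577 0.008     ]
yelb [ 0.43049481 -0.13190216  0.008     ]
grb [0.49208133 0.25873127 0.008     ]
orb [0.4952248  0.19150087 0.008     ]
handtop [ 0.331 -0.312  0.075]
handtop [ 0.333 -0.313  0.075]
head [ 0.288 -0.041  0.019]
head [ 0.292 -0.039  0.019]
btn [ 0.552 -0.325  0.046]
traynearR [ 0.392 -0.341  0.011]
trayfarL [ 0.21  -0.02   0.011]
trayfarR [ 0.331 -0.001  0.011]
cornerSide [ 0.542 -0.141  0.   ]
bottle [ 0.473 -0.487  0.   ]
reader rt base [ 0.688 -0.306  0.   ]
```

>>> step_arm:
  moves:
    - [1,0.03,0,0.06,9.7]
    - [1,0.05,-0.03,0.04,9.7]
    - [1,0.05,-0.05,0.02,9.7]
    - [1,0.05,-0.06,0,0]
    - [1,0.03,-0.06,0,0]
    - [1,0,-0.06,0,0]
    - [1,0,-0.06,0,0]
    - [1,0,-0.06,0,0]
    - [1,0,-0.06,0,0]
    - [1,0,-0.06,0,0]

```text
t: 2.85
tool_pos: [0.4044, 0.0994, 0.3425]
tool_rot: [-0.278, 3.121, -0.011]
contact_force: [1.1, -1.2, -0.3]
opening: 0.0852
```

Run:
```python
from h import *
im=snap('wrist','w1');o=ctrl.get_obs();print(o['t'],o['tool_pos'],o['tool_rot'],o['q'])
```

```text
2.9 [0.40472349 0.09307764 0.34267525] [-0.2634303   3.12303349 -0.01997975] [ 0.0549751  -0.51540995  1.90928163 -0.01270938  1.73993343 -1.68631257]
```

View pics/w1.png

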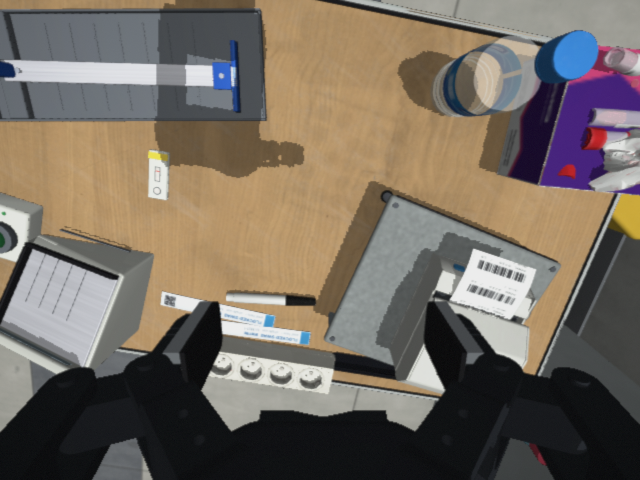

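Run:
```python
from fit import *
im=snap('wrist','w2');o=ctrl.get_obs();print(o['t'],o['tool_pos'],o['dq'].round(3))
a=cv2.imread('pics/w2.png')
cv2.imwrite('pics/w2a.png',cv2.resize(a[180:400,0:200],None,fx=3,fy=3,interpolation=cv2.INTER_CUBIC)[:600])
cv2.imwrite('pics/w2b.png',cv2.resize(a[0:220,0:280],None,fx=2.8,fy=2.8,interpolation=cv2.INTER_CUBIC))
cv2.imwrite('pics/w2c.png',cv2.resize(a[170:390,310:570],None,fx=2.6,fy=2.6,interpolation=cv2.INTER_CUBIC))
```

```text
2.95 [0.40490475 0.0964289  0.34264512] [ 0.099  0.03  -0.022  0.056 -0.012  0.07 ]
```

View pics/w2a.png

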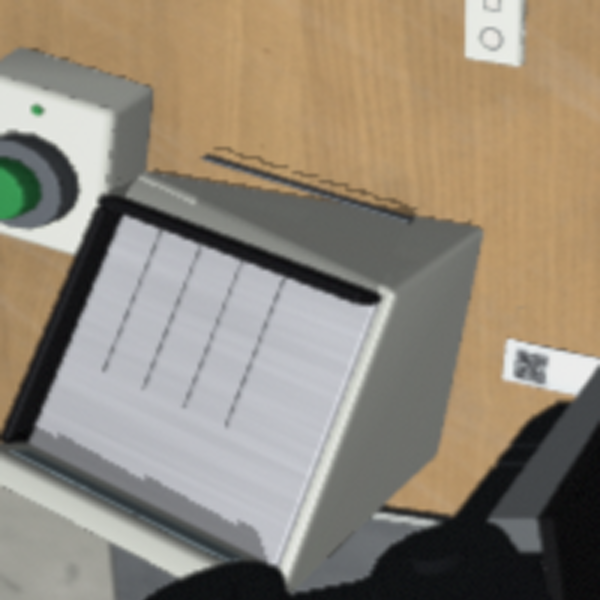

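View pics/w2b.png

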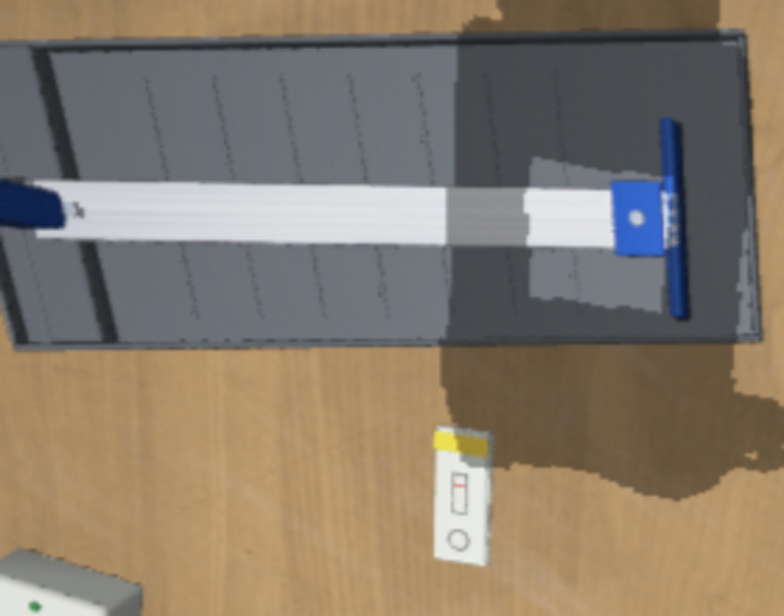

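View pics/w2c.png

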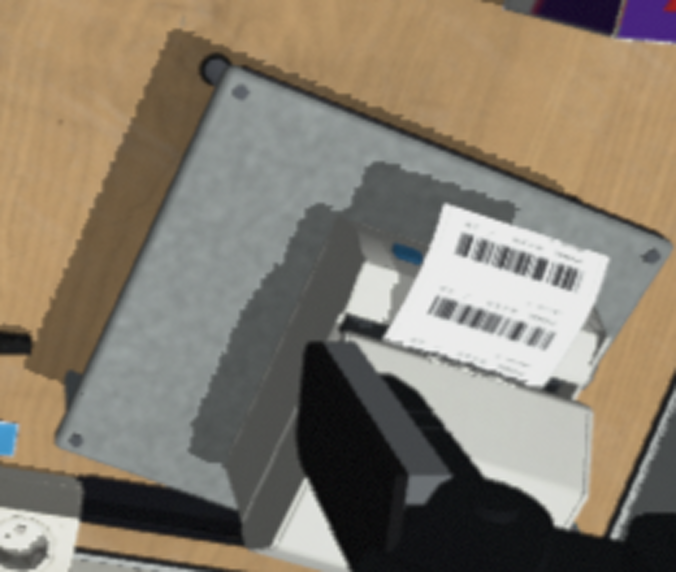

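```bash
cat > plate.py <<'E'
from h import *
def plateR(psi):
    sx,sy=np.sin(np.radians(24)),np.sin(np.radians(22))
    # x=(cx cos, cx sin, sx); z comp of normal = sqrt(1-sx^2-sy^2)
    cx=np.sqrt(1-sx*sx); x=np.array([cx,0,sx]); 
    yx=-sx*sy/cx; yy=np.sqrt(1-yx*yx-sy*sy); y=np.array([yx,yy,sy]); z=np.cross(x,y)
    c,s=np.cos(psi),np.sin(psi); return np.array([[c,-s,0],[s,c,0],[0,0,1]])@np.c_[x,y,z]
def plate2w(p,L): return np.atleast_2d(L)@plateR(p[2]).T+np.array([p[0],p[1],.024])
E
python3 - <<'E'
from fit import *
from plate import *
im=snap('wrist');
f=lambda P,s,o:[(p[0]/s+o[0],p[1]/s+o[1]) for p in P]
L=[(-.11,-.12,.072),(-.11,.12,.072),(.11,-.12,.072)]
st=fit([(im,L,f([(226,66),(670,236),(57,440)],2.6,(310,170)))],[.52,.277,-.2]);print('stand',st)
# rake: head ends  z .019
hp=[onz(im,*q,z) for q,z in zip(f([(672,120),(683,318),(637,218),(40,209)],2.8,(0,0)),[.019,.019,.019,.019])];print('head',np.round(hp,4))
tr=[onz(im,*q,.011) for q in f([(743,33),(760,340),(14,348)],2.8,(0,0))];print('tray',np.round(tr,4))
c=[onz(im,*q,.008)[:2] for q in f([(436,427),(492,433),(486,565),(434,559)],2.8,(0,0))];c=np.array(c);print('yel',c.mean(0),np.degrees(np.arctan2(*(c[2]+c[3]-c[0]-c[1])[::-1])),np.linalg.norm(c[3]-c[0]))
Lp=[(0,0,0),(0,.155,.010),(.112,.155,0),(0,.0,.01)]
P=f([(118,212),(380,297),(272,565),(103,200)],3,(0,180))
def res(x): return (proj(im,plate2w(x,Lp))-np.array(P)).ravel()
s=least_squares(res,[.55,-.28,-.2]);print('plate',s.x,np.round(res(s.x),1))
o=im['color'][:,:,::-1].copy()
G=[(x,y,0) for x in (0,.066,.112) for y in (0,.026,.052,.078,.104,.155)]
for q in proj(im,plate2w(s.x,G)): cv2.circle(o,tuple(int(v*1) for v in q),1,(0,0,255),-1)
cv2.imwrite('pics/ov.png',cv2.resize(o[180:400,0:200],None,fx=3,fy=3)[:600])
E
```

```text
stand (array([ 0.51977732,  0.27756047, -0.19078121]), array([-0.2, -1. ,  3.3,  0.2, -1.3,  3.5]))
head [[ 0.2509 -0.0328  0.019 ]
 [ 0.3292 -0.0203  0.019 ]
 [ 0.2915 -0.0443  0.019 ]
 [ 0.3315 -0.3035  0.019 ]]
tray [[ 0.2119 -0.0083  0.011 ]
 [ 0.3328  0.0139  0.011 ]
 [ 0.3944 -0.3281  0.011 ]]
yel [ 0.42949895 -0.12107043] 0.03711695036249806 0.06473417656044829
plate [ 0.55543876 -0.27900733 -0.16762636] [ 5.5 -2.  -8.1  0.9  0.4 -0.3  3.2  0.7]
```

View pics/ov.png

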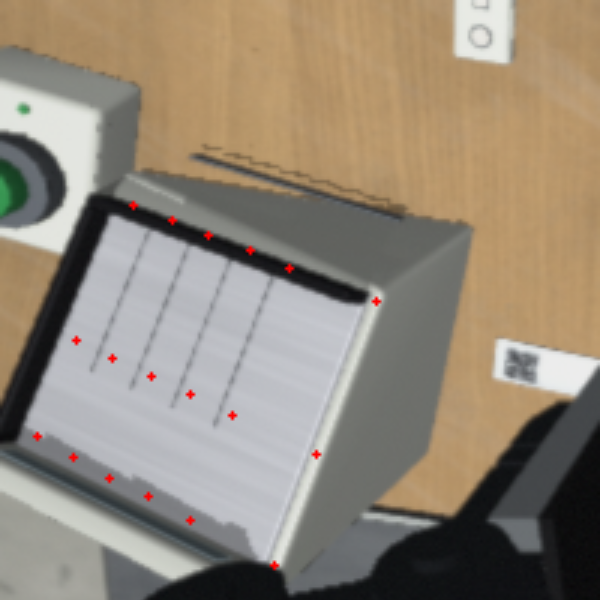

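>>> step_arm:
  moves:
    - [1,-0.01,-0.06,-0.01,0]
    - [1,-0.01,-0.06,-0.01,0]
    - [1,-0.01,-0.06,-0.02,0]
    - [1,-0.01,-0.06,-0.02,0]
    - [1,-0.01,-0.06,-0.02,0]
    - [1,-0.01,-0.05,-0.02,0]
    - [1,0,-0.03,-0.02,0]
    - [1,0,0,0,0]
    - [1,0,0,0,0]
    - [1,0,0,0,0]

```text
t: 4.25
tool_pos: [0.3487, -0.2752, 0.224]
tool_rot: [-0.305, 3.109, -0.008]
contact_force: [0.6, 0.9, 0.3]
opening: 0.0856
```

Run:
```python
from h import *
im=snap('wrist','w3');o=ctrl.get_obs();print(o['t'],o['tool_pos'],o['tool_rot'],o['dq'].round(3))
```

```text
4.3 [ 0.3488261  -0.27529145  0.22425029] [-0.30495604  3.10816036 -0.00900846] [-0.008 -0.002  0.    -0.004 -0.003 -0.001]
```

View pics/w3.png

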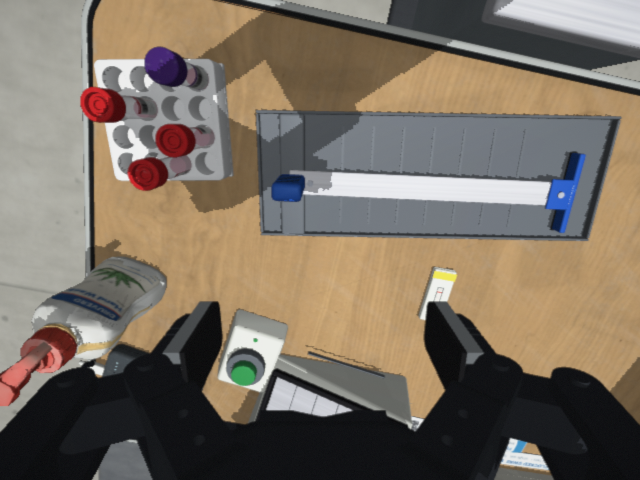

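Run:
```python
from fit import *
im=snap('wrist');o=ctrl.get_obs()
for n,u,v,z in [('handle top',288,187,.075),('strip near',320,185,.019),('headmid',571,194,.019),('headend1',580,153,.019),('headend2',562,231,.019),('tray1',619,118,.011),('tray2',587,239,.011),('tray3',263,234,.011),('tray4',257,112,.011),('rack top corner',222,62,.04),('rack',231,175,.04),('redtop',177,140,.1),('btn',245,373,.046),('bottle pump',45,352,.17),('yel1',443,269,.008),('yel2',429,315,.008)]:
    print(n,np.round(onz(im,u,v,z),4))
print(proj(im,o['tool_pos']))
```

```text
handle top [ 0.3266 -0.3105  0.075 ]
strip near [ 0.3292 -0.2835  0.019 ]
headmid [ 0.2889 -0.0356  0.019 ]
headend1 [ 0.2498 -0.0437  0.019 ]
headend2 [ 0.327  -0.0287  0.019 ]
tray1 [ 0.2116 -0.0154  0.011 ]
tray2 [0.3314 0.0069 0.011 ]
tray3 [ 0.394 -0.333  0.011]
tray4 [ 0.2735 -0.356   0.011 ]
rack top corner [ 0.2396 -0.385   0.04  ]
rack [ 0.3327 -0.3668  0.04  ]
redtop [ 0.3034 -0.3946  0.1   ]
btn [ 0.5463 -0.3254  0.046 ]
bottle pump [ 0.4494 -0.445   0.17  ]
yel1 [ 0.3961 -0.1314  0.008 ]
yel2 [ 0.455  -0.1299  0.008 ]
[[322.23166905 306.19250548]]
```

>>> step_arm:
  moves:
    - [0.55,-0.012,-0.02,-0.03,-1.5]
    - [0.55,-0.008,-0.016,-0.04,0]
    - [0.55,0,0,-0.03,0]
    - [0.55,0,0,0,0]
    - [0.55,0,0,0,0]

```text
t: 4.97
tool_pos: [0.3316, -0.312, 0.1279]
tool_rot: [-0.271, 3.105, -0.024]
contact_force: [0.6, 0.3, -0.2]
opening: 0.0469
```

Run:
```python
from h import *
im=snap('wrist','w4');o=ctrl.get_obs();print(o['tool_pos'])
```

```text
[ 0.3315254  -0.3119599   0.12790257]
```

View pics/w4.png

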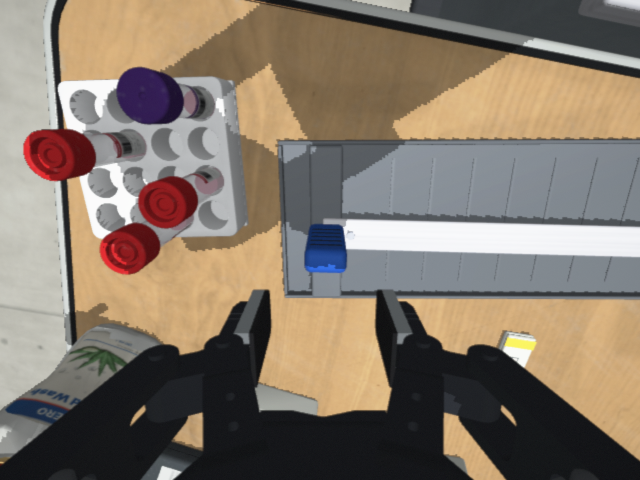

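Run:
```python
from h import *
im=snap('wrist')
print(onz(im,326,259,.075),onz(im,318,228,.019+.0), onz(im,355,237,.019))
print(proj(im,[[.33,-.311,.075],[.329,-.311,.019]]))
```

```text
[ 0.3293608  -0.31124143  0.075     ] [ 0.32822246 -0.31804004  0.019     ] [ 0.33022124 -0.28935265  0.019     ]
[[326.20791378 260.03988498]
 [327.05828743 230.57883948]]
```

>>> step_arm:
  moves:
    - [0.55,-0.002,0.001,-0.045,-0.5]
    - [0.55,0,0,-0.035,0]
    - [0.55,0,0,-0.015,0]
    - [0.55,0,0,-0.002,0]
    - [0.2,0,0,0,0]
    - [0.2,0,0,0,0]
    - [0.2,0,0,0,0]
  newtons: 60

```text
t: 5.95
tool_pos: [0.3349, -0.3156, 0.0401]
tool_rot: [-0.259, 3.096, -0.043]
contact_force: [-0.8, 1.8, 2.5]
opening: 0.0257
```

>>> step_arm:
  moves:
    - [0.2,0,0,0.02,0]
    - [0.2,0,0,0.03,0]
    - [0.2,0,0,0.03,0]
    - [0.2,0,0,0,0]

```text
t: 6.45
tool_pos: [0.3354, -0.3179, 0.1231]
tool_rot: [-0.26, 3.093, -0.058]
contact_force: [-0.0, 0.1, -1.0]
opening: 0.0253
```

Run:
```python
from h import *
im=snap('wrist','w5');im=snap('side','s5');o=ctrl.get_obs();print(o['t'],o['tool_pos'],o['tool_rot'],o['contact_force'],o['wrist_torque'])
a=cv2.imread('pics/s5.png')
cv2.imwrite('pics/s5c.png',cv2.resize(a[130:380,150:450],None,fx=2.4,fy=2.4,interpolation=cv2.INTER_CUBIC))
```

```text
6.55 [ 0.3339701  -0.315908    0.11971709] [-0.25986075  3.09667659 -0.04832387] [-0.09564475 -0.23756242 -0.8153796 ] [ 0.03327807  0.06016547 -0.01430141]
```

View pics/w5.png

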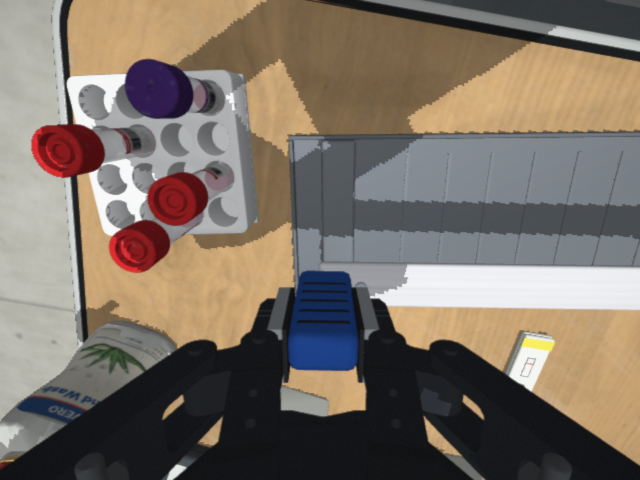

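View pics/s5c.png

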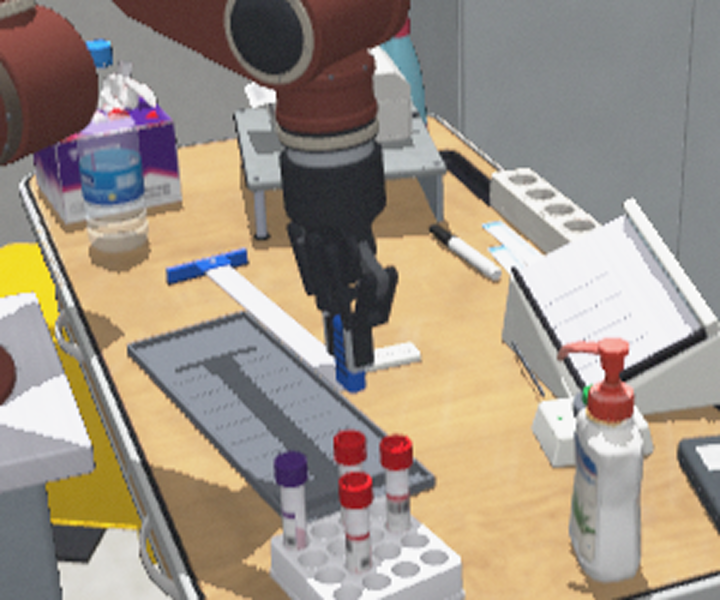

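>>> step_arm:
  moves:
    - [0,0.02,0.035,0,-5]
    - [0,0.02,0.04,0,-5]
    - [0,0.02,0.04,-0.01,-5]
    - [0,0.02,0.04,-0.01,-5]
    - [0,0,0,0,0]
    - [0,0,0,0,0]
  newtons: 80

```text
t: 7.3
tool_pos: [0.4105, -0.1543, 0.0885]
tool_rot: [0.304, 3.11, -0.05]
contact_force: [-0.3, 0.3, 0.2]
opening: 0.0244
```

Run:
```python
from h import *
im=snap('wrist','w6');o=ctrl.get_obs();print(o['t'],o['tool_pos'],o['tool_rot'],o['contact_force'],o['wrist_torque'],o['dq'].round(2))
```

```text
7.35 [ 0.41027884 -0.15434061  0.08838544] [ 0.30505489  3.11039136 -0.04891535] [ 0.06081823  0.25609677 -0.87188898] [-0.00267786  0.02675212 -0.01086881] [-0.02 -0.01 -0.01  0.    0.01  0.  ]
```

View pics/w6.png

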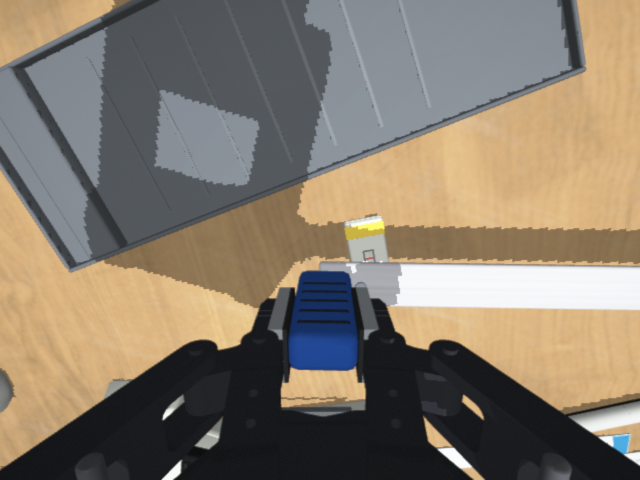

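Run:
```python
from h import *
for n in ('side','scene'):
    im=snap(n,n+'6')
    a=cv2.imread(f'pics/{n}6.png')
    o=(230,140) if n=='side' else (235,150)
    cv2.imwrite(f'pics/{n}6c.png',cv2.resize(a[o[1]:o[1]+150,o[0]:o[0]+190],None,fx=4,fy=4,interpolation=cv2.INTER_CUBIC))
```

```text
(no output)
```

View pics/side6c.png

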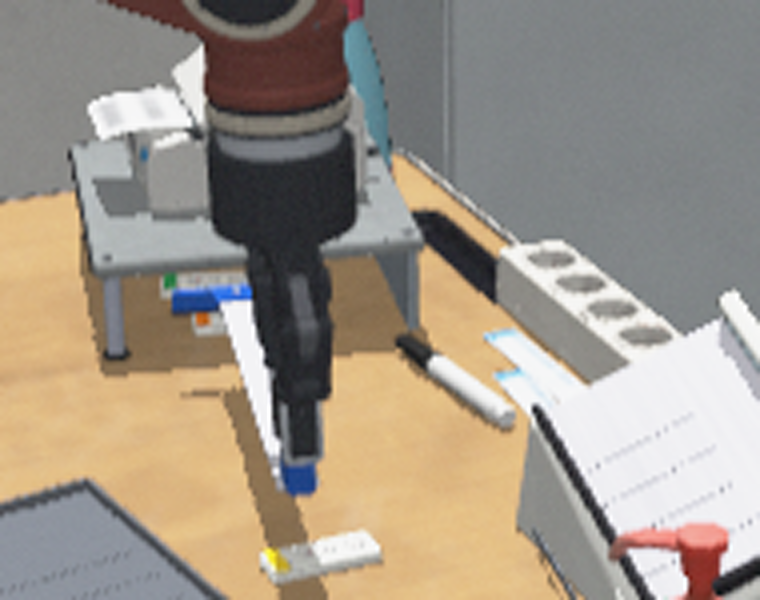

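View pics/scene6c.png

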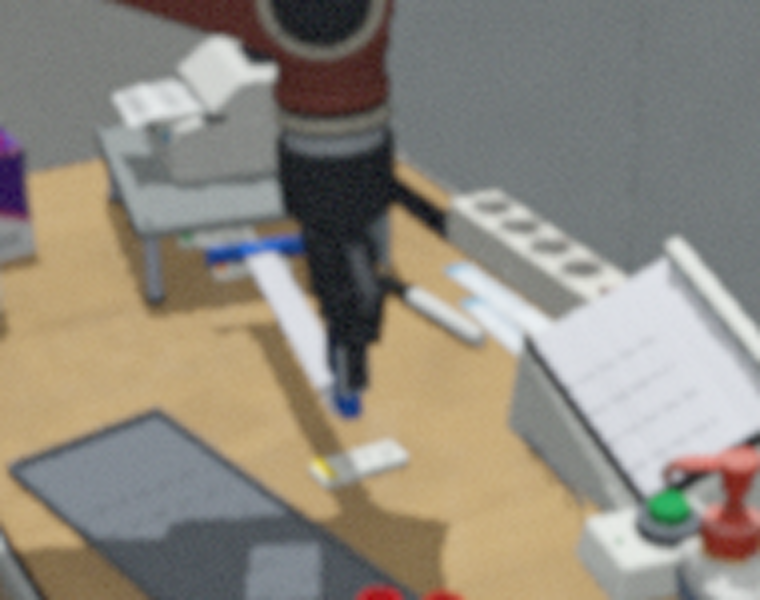

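Run:
```python
from fit import *
a=snap('side');b=snap('scene');o=ctrl.get_obs()
A=lambda P:[(p[0]/4+230,p[1]/4+140) for p in P]
B=lambda P:[(p[0]/4+235,p[1]/4+150) for p in P]
L=[(-.098,-.108,0),(-.11,-.12,.072),(.11,-.12,.072),(.104,-.12,0),(-.11,.12,.072)]
r=fit([(a,L,A([(116,354),(95,274),(425,240),(415,330),(70,146)])),(b,[L[0],L[1],L[4]],B([(154,298),(140,230),(97,135)]))],[.52,.277,-.2]);print(r)
p=r[0];c,s=np.cos(p[2]),np.sin(p[2]);R=np.array([[c,-s],[s,c]])
def tri(u,v):
    (o1,d1),(o2,d2)=ray(a,*u),ray(b,*v); M=np.c_[d1,-d2]; k=np.linalg.lstsq(M,o2-o1,rcond=None)[0]; return (o1+k[0]*d1+o2+k[1]*d2)/2,np.linalg.norm(o1+k[0]*d1-o2-k[1]*d2)
h=tri(A([(172,302)])[0],B([(207,256)])[0]);print('headL',h,(h[0][:2]-p[:2])@R)
m=tri(A([(226,298)])[0],B([(262,248)])[0]);print('headmid?',m,(m[0][:2]-p[:2])@R)
print('tool st',(o['tool_pos'][:2]-p[:2])@R)
for n,u,v in [('green',(206,278),None),('or',(210,322),None)]:
    w=onz(a,*A([u])[0],.008); print(n,(w[:2]-p[:2])@R)
# from original pics
for n,im,u in [('gr',a,(219,193)),('or',a,(240,215)),('grb',b,(238,190)),('orb',b,(259,207))]:
    q=W(im,[u])[0]; print(n,(onz(im,*q,.008)[:2]-p[:2])@R)
```

```text
(array([ 0.52041569,  0.27039852, -0.20741845]), array([ 0.4,  1.1, -0.4, -1.8,  0.5, -0.5,  1.2,  2.1,  0. , -0.7, -0.1,
        0.7, -1.2,  0. , -1.2, -2.5]))
headL (array([0.4172981 , 0.09813749, 0.0734634 ]), np.float64(0.0015149168779450494)) [-0.06543288 -0.18980421]
headmid? (array([0.42806441, 0.01741536, 0.10867509]), np.float64(0.006295407531418967)) [-0.03827387 -0.26657898]
tool st [-0.0192793  -0.43922905]
green [-0.0268063  -0.00364946]
or [-0.0326538  -0.08016703]
gr [-0.02823039 -0.01005647]
or [-0.0119903  -0.07855575]
grb [-0.02532434 -0.01725219]
orb [-0.0084032  -0.08239422]
```

>>> step_arm:
  moves:
    - [0,0,0,-0.015,0]
    - [0,0,0,-0.012,0]
    - [0,0.006,0.03,0,0]
    - [0,0.01,0.048,0,0]
    - [0,0.01,0.048,0,0]
    - [0,0,0,0,0]

```text
t: 8.3
tool_pos: [0.4357, -0.028, 0.0579]
tool_rot: [0.317, 3.109, -0.051]
contact_force: [0.5, -0.8, -0.4]
opening: 0.0251
```

Run:
```python
from h import *
im=snap('side','side7')
a=cv2.imread('pics/side7.png')
o=(230,140)
cv2.imwrite('pics/side7c.png',cv2.resize(a[o[1]:o[1]+150,o[0]:o[0]+190],None,fx=4,fy=4,interpolation=cv2.INTER_CUBIC))
o=ctrl.get_obs();print(o['t'],o['tool_pos'],o['tool_rot'],o['contact_force'],o['wrist_torque'],o['dq'].round(2))
```

```text
8.35 [ 0.43552801 -0.02912965  0.05785111] [ 0.31939182  3.1088684  -0.05208319] [-0.71567053 -0.68113156 -0.18190487] [-0.01763473  0.04182714 -0.04064923] [-0.05 -0.01 -0.   -0.01  0.01 -0.01]
```

View pics/side7c.png

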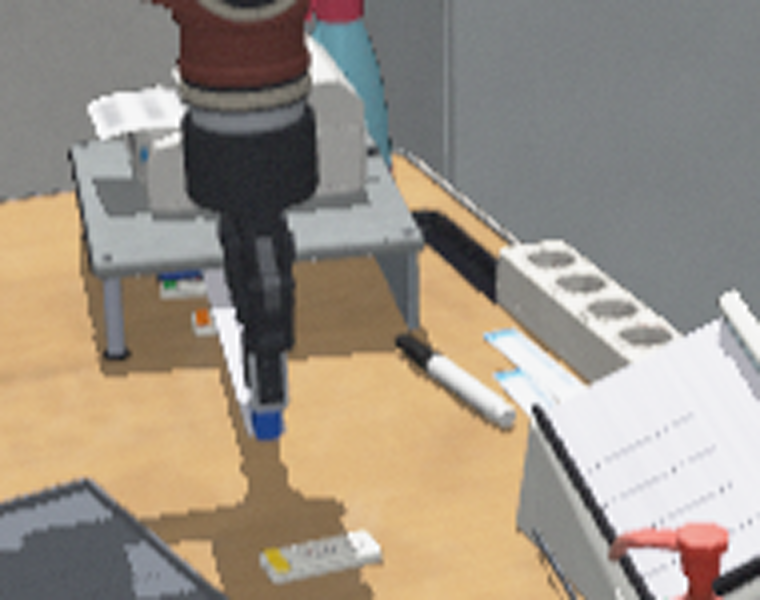

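>>> step_arm:
  moves:
    - [0,0.007,0.03,0,0]
    - [0,0.008,0.04,0,0]
    - [0,0.006,0.03,0,0]
    - [0,0.003,0.013,0,0]
    - [0,0,0,0,0]
    - [0,0,0,0,0]

```text
t: 9.1
tool_pos: [0.4595, 0.0802, 0.0552]
tool_rot: [0.334, 3.11, -0.058]
contact_force: [-0.3, -0.6, -1.1]
opening: 0.0251
```

```bash
cat >> h.py <<'E'
ST=np.array([.5204,.2704,-.2074])
def st(p):
    c,s=np.cos(ST[2]),np.sin(ST[2]); d=np.array(p[:2])-ST[:2]; return np.array([c*d[0]+s*d[1],-s*d[0]+c*d[1]])
def stat():
    o=ctrl.get_obs();a=np.array(o['tool_rot']);R=Rot.from_rotvec(a).as_matrix()
    print('t',round(o['t'],2),'pos',o['tool_pos'].round(4),'yaw',np.degrees(np.arctan2(R[1,1],R[0,1])).round(1),'toolz',R[:,2].round(3),'F',o['contact_force'].round(1),'M',o['wrist_torque'].round(2),'op',round(o['opening'],4),'st',st(o['tool_pos']).round(4))
E
python3 - <<'E'
from h import *
stat()
im=snap('side','side8')
a=cv2.imread('pics/side8.png')
o=(230,140)
cv2.imwrite('pics/side8c.png',cv2.resize(a[o[1]:o[1]+150,o[0]:o[0]+190],None,fx=4,fy=4,interpolation=cv2.INTER_CUBIC))
E
```

```text
t 9.1 pos [0.4595 0.0802 0.0552] yaw 77.7 toolz [ 0.009 -0.038 -0.999] F [-0.3 -0.6 -1.1] M [-0.02  0.03 -0.01] op 0.0251 st [-0.0204 -0.1986]
```

View pics/side8c.png

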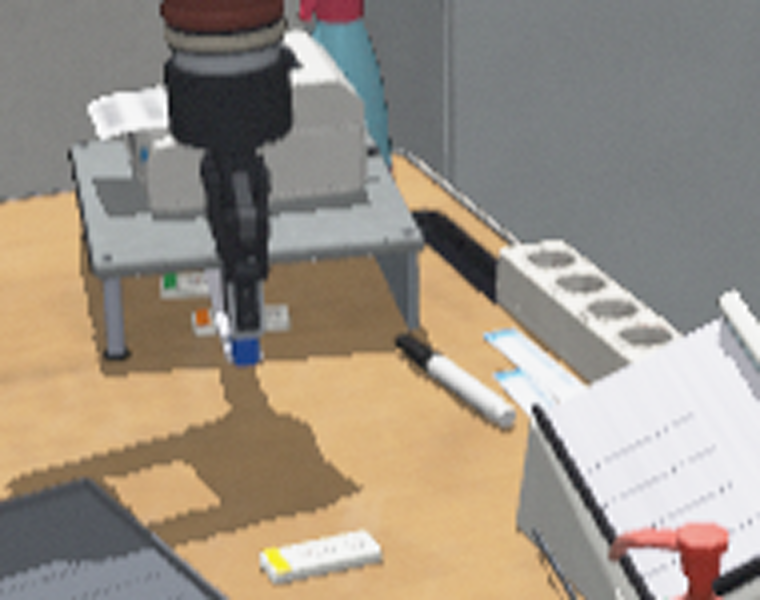

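>>> step_arm:
  moves:
    - [0,0.003,0.013,0,0]
    - [0,0,0,0,0]
    - [0,0,0,-0.006,0]
    - [0,0,0,-0.005,0]
    - [0,0,0,0,0]

```text
t: 9.78
tool_pos: [0.4624, 0.0928, 0.0432]
tool_rot: [0.337, 3.11, -0.058]
contact_force: [0.7, 0.1, -1.2]
opening: 0.0251
```

Run:
```python
from h import *
stat()
```

```text
t 9.78 pos [0.4624 0.0928 0.0432] yaw 77.6 toolz [ 0.009 -0.038 -0.999] F [ 0.7  0.1 -1.2] M [-0.02  0.    0.05] op 0.0251 st [-0.0202 -0.1858]
```

>>> step_arm:
  moves:
    - [0,0,0,-0.003,0]
    - [0,0,0,-0.003,0]
    - [0,0,0,0,0]

```text
t: 10.15
tool_pos: [0.464, 0.0929, 0.0385]
tool_rot: [0.338, 3.106, -0.055]
contact_force: [-1.8, -1.1, 3.8]
opening: 0.0252
```

Run:
```python
from h import *
stat()
```

```text
t 10.15 pos [0.464  0.0929 0.0385] yaw 77.6 toolz [ 0.012 -0.037 -0.999] F [-1.8 -1.1  3.8] M [0.68 0.01 0.32] op 0.0252 st [-0.0186 -0.1853]
```

>>> step_arm:
  moves:
    - [0,-0.004,-0.02,0,0]
    - [0,-0.005,-0.0245,0,0]
    - [0,-0.005,-0.0245,0,0]
    - [0,-0.005,-0.0245,0,0]

```text
t: 10.65
tool_pos: [0.4455, -0.0008, 0.039]
tool_rot: [0.332, 3.105, -0.051]
contact_force: [0.3, 0.3, 0.8]
opening: 0.0252
```

Run:
```python
from h import *
stat()
im=snap('side','side9')
a=cv2.imread('pics/side9.png')
o=(230,140)
cv2.imwrite('pics/side9c.png',cv2.resize(a[o[1]:o[1]+150,o[0]:o[0]+190],None,fx=4,fy=4,interpolation=cv2.INTER_CUBIC))
```

```text
t 10.65 pos [ 0.4455 -0.0008  0.039 ] yaw 77.8 toolz [ 0.015 -0.035 -0.999] F [0.3 0.3 0.8] M [ 0.26 -0.1  -0.02] op 0.0252 st [-0.0174 -0.2808]
```

View pics/side9c.png

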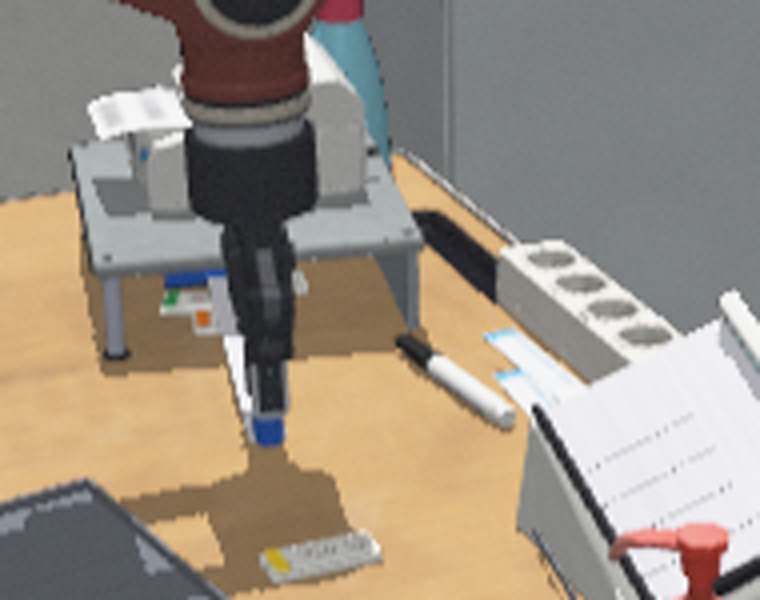

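>>> step_arm:
  moves:
    - [0,-0.005,-0.0245,-0.001,0]
    - [0,-0.005,-0.0245,-0.001,0]
    - [0,-0.005,-0.0245,0,0]
    - [0,-0.005,-0.0245,-0.001,0]
    - [0,0,0,0,0]

```text
t: 11.32
tool_pos: [0.4264, -0.1012, 0.0372]
tool_rot: [0.339, 3.1, -0.045]
contact_force: [-0.8, 0.1, 1.6]
opening: 0.0252
```

Run:
```python
from h import *
stat()
for n in ('side','scene'):
  im=snap(n,n+'10')
  a=cv2.imread(f'pics/{n}10.png')
  o=(230,140)
  cv2.imwrite(f'pics/{n}10c.png',cv2.resize(a[o[1]:o[1]+150,o[0]:o[0]+190],None,fx=4,fy=4,interpolation=cv2.INTER_CUBIC))
```

```text
t 11.32 pos [ 0.4264 -0.1012  0.0372] yaw 77.5 toolz [ 0.019 -0.031 -0.999] F [-0.8  0.1  1.6] M [ 0.27 -0.08 -0.03] op 0.0252 st [-0.0155 -0.383 ]
```

View pics/side10c.png

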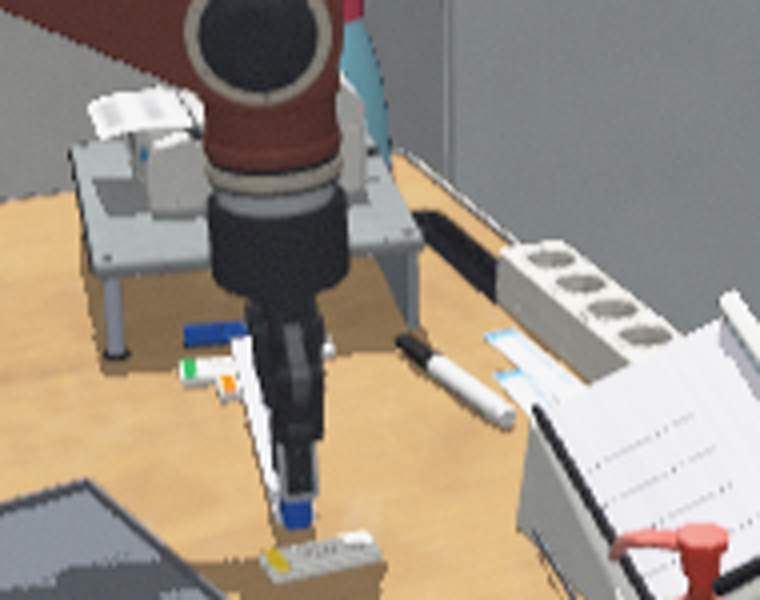

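View pics/scene10c.png

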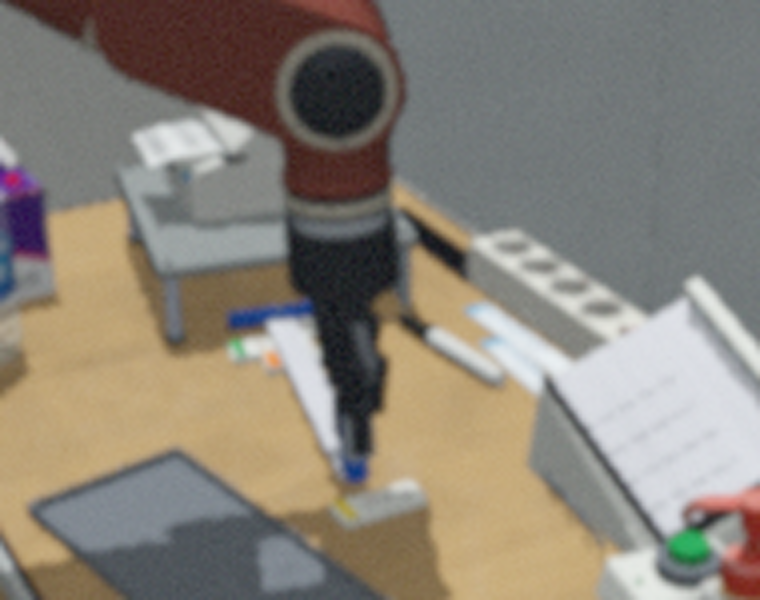

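>>> step_arm:
  moves:
    - [0,-0.005,-0.0245,0,0]
    - [0,-0.005,-0.0245,0,0]
    - [0,0,0,0,0]

```text
t: 11.8
tool_pos: [0.4169, -0.1466, 0.0366]
tool_rot: [0.331, 3.102, -0.04]
contact_force: [0.2, -1.3, 2.5]
opening: 0.0248
```

>>> step_arm:
  moves:
    - [0,0,0,0.02,0]
    - [0,0,-0.02,0.05,0]
    - [0,-0.02,-0.04,0.05,5]
    - [0,-0.02,-0.05,0,5]
    - [0,0,0,0,0]

```text
t: 12.42
tool_pos: [0.375, -0.2514, 0.1559]
tool_rot: [0.036, 3.126, -0.039]
contact_force: [-0.4, 1.3, -0.9]
opening: 0.0252
```

Run:
```python
from h import *
stat()
for n in ('side','wrist'):
  im=snap(n,n+'11')
  a=cv2.imread(f'pics/{n}11.png')
  o=(230,140)
  if n!='wrist':cv2.imwrite(f'pics/{n}11c.png',cv2.resize(a[o[1]:o[1]+150,o[0]:o[0]+190],None,fx=4,fy=4,interpolation=cv2.INTER_CUBIC))
```

```text
t 12.43 pos [ 0.375  -0.2514  0.1559] yaw 88.7 toolz [ 0.015 -0.025 -1.   ] F [-0.4  1.3 -0.9] M [-0.01 -0.03  0.01] op 0.0252 st [-0.0348 -0.5406]
```

View pics/side11c.png

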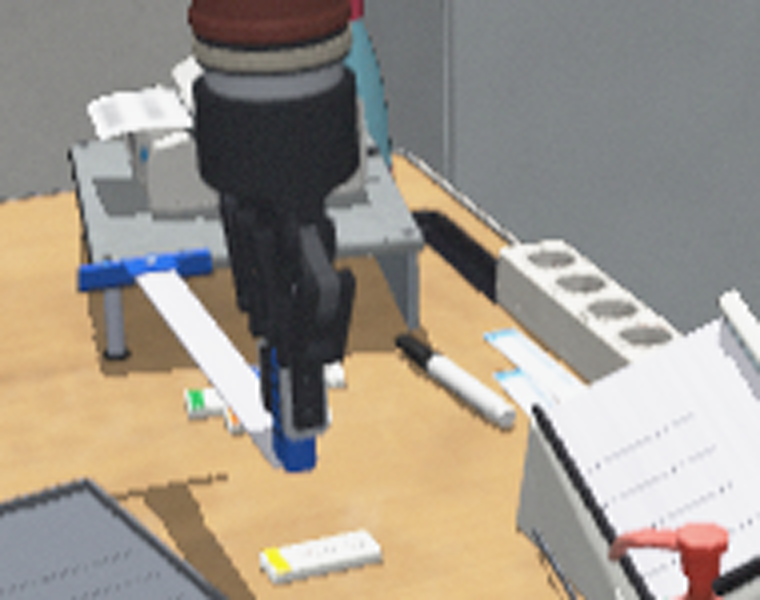

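View pics/wrist11.png

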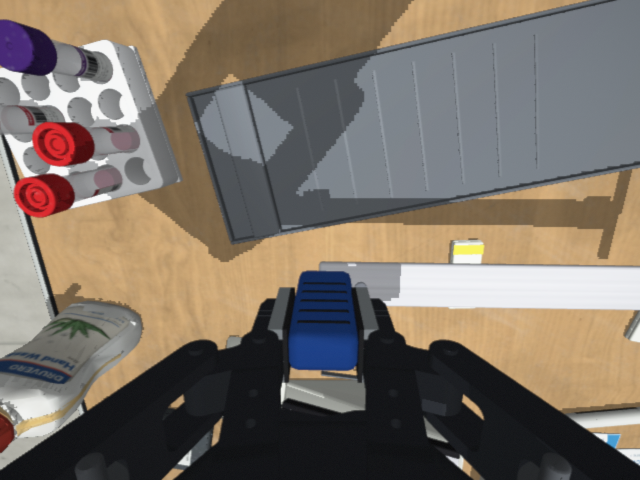

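>>> step_arm:
  moves:
    - [0,-0.02,-0.032,-0.01,5.5]
    - [0,-0.02,-0.032,-0.02,5.5]
    - [0,0,0,0,0]
    - [0,0,0,0,0]

```text
t: 13.02
tool_pos: [0.3381, -0.3071, 0.1217]
tool_rot: [-0.291, 3.112, -0.025]
contact_force: [-0.7, -0.2, -0.1]
opening: 0.0254
```

Run:
```python
from h import *
stat()
for n in ('side','scene'):
  im=snap(n,n+'12')
  for q in ['blue','green','orange','yellow']: print(n,q,[(np.round(x['bbox']).astype(int).tolist(),round(x['p'],2)) for x in ctrl.spot_in(im,f'cassette_{q}_center')[:3]])
  a=cv2.imread(f'pics/{n}12.png')
  o=(230,140)
  if n!='wrist':cv2.imwrite(f'pics/{n}12c.png',cv2.resize(a[o[1]:o[1]+150,o[0]:o[0]+190],None,fx=4,fy=4,interpolation=cv2.INTER_CUBIC))
```

```text
t 13.03 pos [ 0.3381 -0.3071  0.1217] yaw 100.7 toolz [ 0.018 -0.014 -1.   ] F [-0.7 -0.2 -0.1] M [-0.04 -0.01 -0.02] op 0.0254 st [-0.0595 -0.6027]
side blue [([309, 230, 314, 234], 0.62), ([247, 154, 334, 232], 0.38)]
side green []
side orange []
side yellow [([250, 152, 336, 230], 0.53), ([381, 272, 417, 372], 0.48), ([302, 272, 323, 284], 0.46)]
scene blue []
scene green [([365, 209, 440, 276], 0.29)]
scene orange []
scene yellow []
```

View pics/side12c.png

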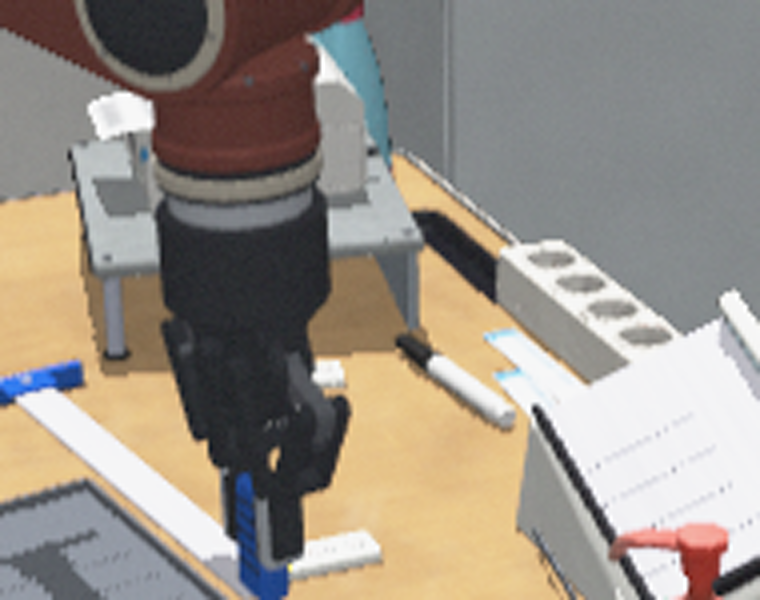

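View pics/scene12c.png

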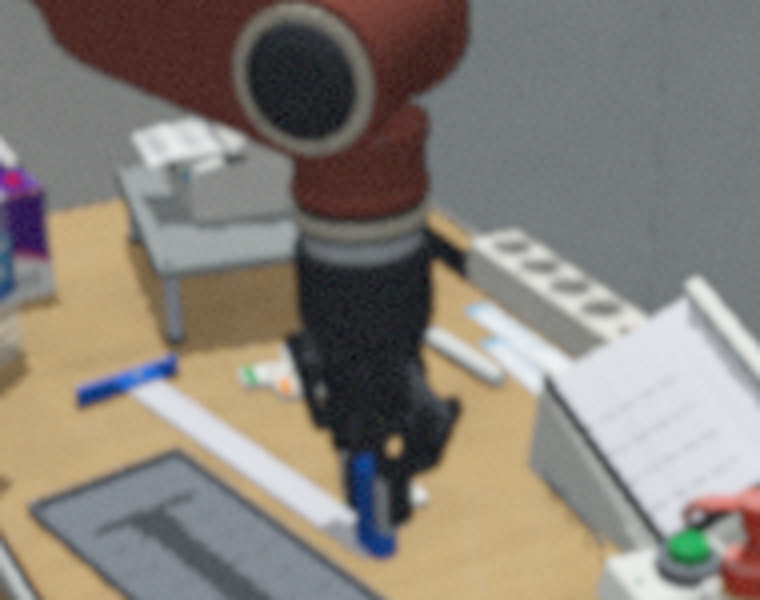

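>>> step_arm:
  moves:
    - [0,-0.003,-0.008,-0.02,-1]
    - [0,0,0,-0.03,0]
    - [0,0,0,-0.02,0]
    - [0,0,0,-0.006,0]
    - [0,0,0,0,0]

```text
t: 14.15
tool_pos: [0.3352, -0.3182, 0.0465]
tool_rot: [-0.26, 3.112, -0.033]
contact_force: [0.6, -1.1, -0.3]
opening: 0.0249
```

Run:
```python
from h import *
stat()
```

```text
t 14.15 pos [ 0.3352 -0.3182  0.0465] yaw 99.5 toolz [ 0.021 -0.02  -1.   ] F [ 0.6 -1.1 -0.3] M [-0.03  0.04 -0.02] op 0.0249 st [-0.0601 -0.6141]
```

>>> step_arm:
  moves:
    - [0,0,0.002,-0.005,0]
    - [0,0,0,-0.002,0]
    - [0,0,0,0,0]
    - [0.5,0,0,0,0]
    - [0.55,0,0,0,0]
    - [0.55,0,0,0,0]
    - [0.55,0,0,0.04,0]
    - [0.55,0,0,0.06,0]
    - [0.55,0,0,0.06,0]
    - [0.7,0.01,0.01,0.06,0]
    - [1,0.02,0.03,0.05,0]
    - [1,0.02,0.06,0.04,0]
    - [1,0.02,0.06,0,0]
    - [1,0.02,0.05,0,0]
    - [1,0,0,0,0]
    - [1,0,0,0,0]
    - [1,0,0,0,0]

```text
t: 16.27
tool_pos: [0.4215, -0.1122, 0.3548]
tool_rot: [-0.253, 3.104, -0.04]
contact_force: [-0.3, -0.1, -0.1]
opening: 0.0852
```

Run:
```python
from h import *
stat()
im=snap('wrist','w13');stat()
im=snap('side','side13')
```

```text
t 16.27 pos [ 0.4215 -0.1122  0.3548] yaw 99.3 toolz [ 0.029 -0.023 -0.999] F [-0.3 -0.1 -0.1] M [-0.01 -0.02  0.  ] op 0.0852 st [-0.018  -0.3948]
t 16.32 pos [ 0.4214 -0.1124  0.3547] yaw 99.3 toolz [ 0.029 -0.023 -0.999] F [ 0.1 -0.2 -0.5] M [-0.   -0.01 -0.  ] op 0.0854 st [-0.018  -0.3949]
```

View pics/w13.png

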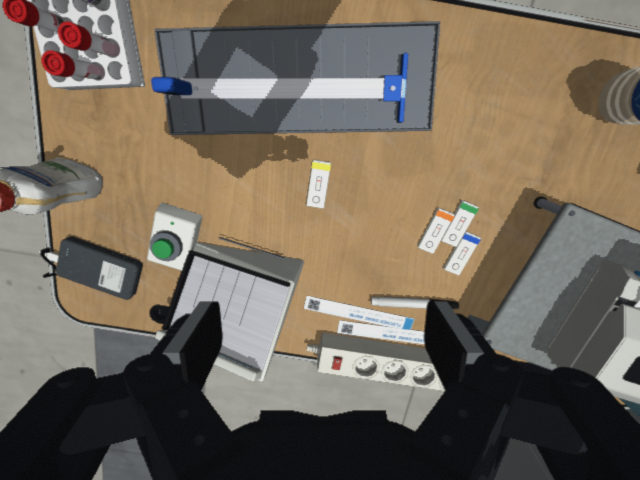

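View pics/side13.png

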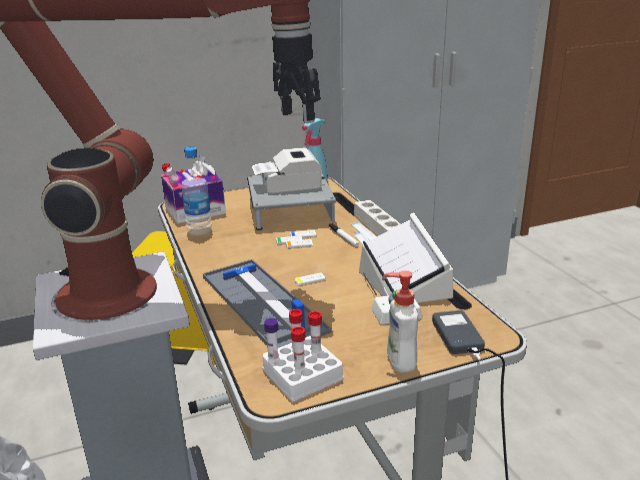

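Run:
```python
from h import *
a=cv2.imread('pics/w13.png')
A=cv2.resize(a[150:300,290:500],None,fx=3.7,fy=3.7,interpolation=cv2.INTER_CUBIC)
cv2.imwrite('pics/w13a.png',A)
cv2.imwrite('pics/w13b.png',cv2.resize(a[190:400,130:320],None,fx=3.1,fy=3.1,interpolation=cv2.INTER_CUBIC)[:600])
hsv=cv2.cvtColor(a,cv2.COLOR_BGR2HSV); m=((hsv[:,:,1]<45)&(hsv[:,:,2]>165)).astype(np.uint8)*255
cv2.imwrite('pics/m13.png',m)
```

```text
(no output)
```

View pics/w13a.png

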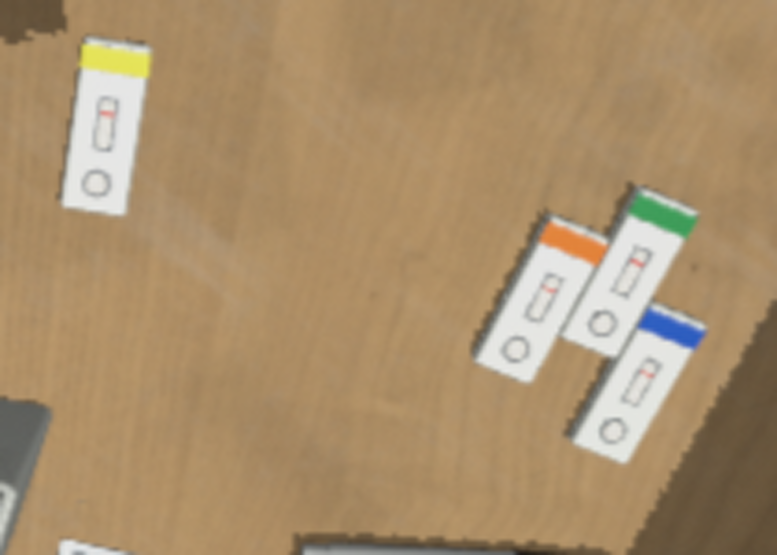

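View pics/w13b.png

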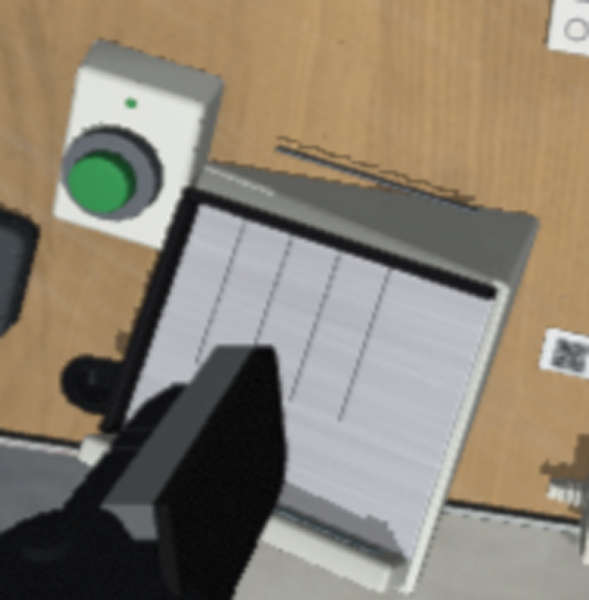

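```bash
cat > meas.py <<'E'
from fit import *
from plate import *
def fitc(im,P,z=.008):
    g=np.mean([onz(im,*p,z)[:2] for p in P],0)
    d=onz(im,*((np.array(P[2])+P[3])/2),z)-onz(im,*((np.array(P[0])+P[1])/2),z)
    L=[(-.033,-.013,z),(-.033,.013,z),(.033,.013,z),(.033,-.013,z)]
    return fit([(im,L,P)],[g[0],g[1],np.arctan2(d[1],d[0])])
E
python3 - <<'E'
from meas import *
im=snap('wrist');stat()
f=lambda P,s,o:[(p[0]/s+o[0],p[1]/s+o[1]) for p in P]
for n,P in dict(yellow=[(84,44),(151,49),(126,214),(62,206)],orange=[(548,221),(608,242),(530,382),(476,360)],green=[(637,192),(697,215),(612,357),(560,334)],blue=[(650,306),(706,328),(627,461),(573,438)]).items():
    r=fitc(im,f(P,3.7,(290,150))); print(n,r[0].round(4),r[1],'st',st(r[0]).round(3))
Lp=[(0,0,0),(0,.155,0),(.112,.155,0)]
P=np.array(f([(201,206),(497,303),(402,560)],3.1,(130,190)))
def res(x): return (proj(im,plate2w(x,Lp))-P).ravel()
s=least_squares(res,[.55,-.28,-.2]);print('plate',s.x,np.round(res(s.x),1))
o=im['color'][:,:,::-1].copy()
G=[(x,y,0) for x in (0,.066,.112) for y in (0,.026,.052,.078,.104,.155)]
for q in proj(im,plate2w(s.x,G)): cv2.circle(o,tuple(int(round(v)) for v in q),1,(0,0,255),-1)
cv2.imwrite('pics/ov2.png',cv2.resize(o[190:400,130:320],None,fx=3.1,fy=3.1)[:600])
print('btn',onz(im,101/3.1+130,182/3.1+190,.046))
E
```

```text
t 16.43 pos [ 0.4215 -0.1123  0.3547] yaw 99.3 toolz [ 0.029 -0.023 -0.999] F [ 0.1  0.2 -0.2] M [-0.    0.04 -0.04] op 0.0851 st [-0.018  -0.3949]
yellow [ 0.4298 -0.1266  0.0198] [-0.3 -1.9  0.4 -0.4  0.3  1.2 -0.4  0.8] st [-0.007 -0.407]
orange [ 0.469   0.0524 -0.2116] [ 0.2 -1.6  0.4 -0.7  0.1  1.4 -1.1  1.2] st [-0.005 -0.224]
green [ 0.4528  0.0821 -0.2275] [ 0.3 -1.4  0.4 -0.7  0.2  1.3 -1.5  1. ] st [-0.027 -0.198]
blue [ 0.4958  0.1001 -0.2178] [ 0.1 -1.4  0.8 -0.9 -0.1  1.3 -0.9  1.5] st [ 0.011 -0.172]
plate [ 0.55917635 -0.28759351 -0.16869441] [ 1.2 -1.  -2.1  0.1  1.   0.7]
btn [ 0.54688893 -0.32676893  0.046     ]
```

View pics/ov2.png

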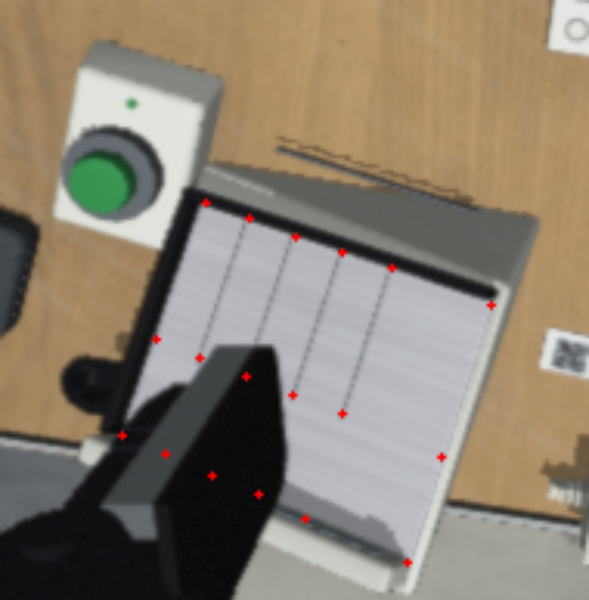

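>>> step_arm:
  moves:
    - [0.55,0.004,-0.007,-0.05,-4]
    - [0.55,0.004,-0.007,-0.06,-4]
    - [0.55,0,0,-0.06,0]
    - [0.55,0,0,-0.06,0]
    - [0.55,0,0,-0.03,0]
    - [0.55,0,0,0,0]
    - [0.55,0,0,0,0]
  newtons: 40

```text
t: 17.3
tool_pos: [0.4275, -0.1318, 0.0903]
tool_rot: [-0.01, 3.111, -0.048]
contact_force: [-0.1, 0.8, -0.1]
opening: 0.047
```

Run:
```python
from h import *
stat()
im=snap('wrist','w14')
```

```text
t 17.3 pos [ 0.4275 -0.1318  0.0903] yaw 90.3 toolz [ 0.03  -0.031 -0.999] F [-0.1  0.8 -0.1] M [-0.02  0.01  0.  ] op 0.047 st [-0.0081 -0.4127]
```

View pics/w14.png

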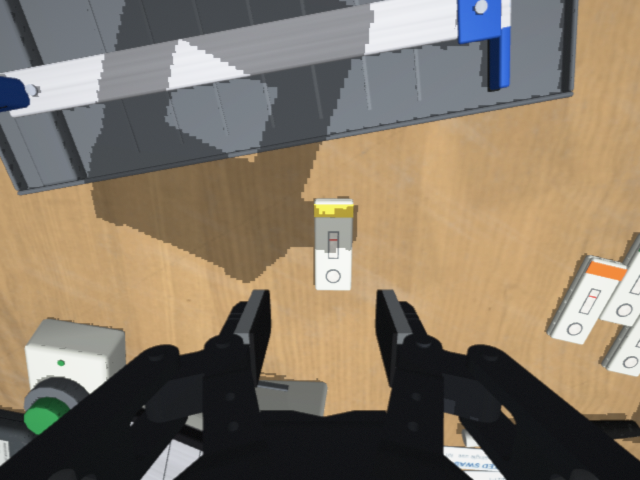

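Run:
```python
from meas import *
im=snap('wrist');stat()
print(fitc(im,[(315,205),(353,204),(351,290),(315,290)]))
print(fitc(im,[(590,259),(627,269),(586,343),(548,334)]))
```

```text
t 17.4 pos [ 0.4279 -0.1318  0.0909] yaw 90.4 toolz [ 0.031 -0.031 -0.999] F [ 0.5  0.1 -0.2] M [ 0.03 -0.02  0.02] op 0.0469 st [-0.0077 -0.4126]
(array([ 0.43158551, -0.12714013,  0.00667611]), array([-0.9, -2.1,  0.8, -0.9,  0.2,  3.5, -0.2,  3. ]))
(array([ 0.46903859,  0.05185428, -0.20665735]), array([ 0.4, -1. , -0.2, -3. , -3.5,  3.1,  1. ,  5.1]))
```

>>> step_arm:
  moves:
    - [0.55,0.003,0.004,-0.03,0]
    - [0.55,0,0.002,-0.03,0]
    - [0.55,0,0.001,-0.015,0]
    - [0.55,0,0,0,0]

```text
t: 17.9
tool_pos: [0.4374, -0.1277, 0.0226]
tool_rot: [-0.01, 3.095, -0.06]
contact_force: [0.8, -0.4, -0.0]
opening: 0.047
```

Run:
```python
from meas import *
stat()
```

```text
t 17.9 pos [ 0.4374 -0.1277  0.0226] yaw 90.3 toolz [ 0.046 -0.038 -0.998] F [ 0.8 -0.4 -0. ] M [ 0.01  0.06 -0.02] op 0.047 st [ 0.0008 -0.4067]
```

>>> step_arm:
  moves:
    - [0.55,-0.005,0.001,-0.01,0]
    - [0.55,-0.002,0,-0.007,0]
    - [0.55,0,0,-0.003,0]
    - [0.55,0,0,0,0]

```text
t: 18.4
tool_pos: [0.4321, -0.1278, 0.0044]
tool_rot: [-0.01, 3.09, -0.063]
contact_force: [-0.1, -1.3, 0.3]
opening: 0.0467
```

Run:
```python
from meas import *
stat()
im=snap('wrist','w15')
```

```text
t 18.4 pos [ 0.4321 -0.1278  0.0044] yaw 90.3 toolz [ 0.051 -0.041 -0.998] F [-0.1 -1.3  0.3] M [-0.03  0.03 -0.04] op 0.0467 st [-0.0044 -0.4079]
```

View pics/w15.png

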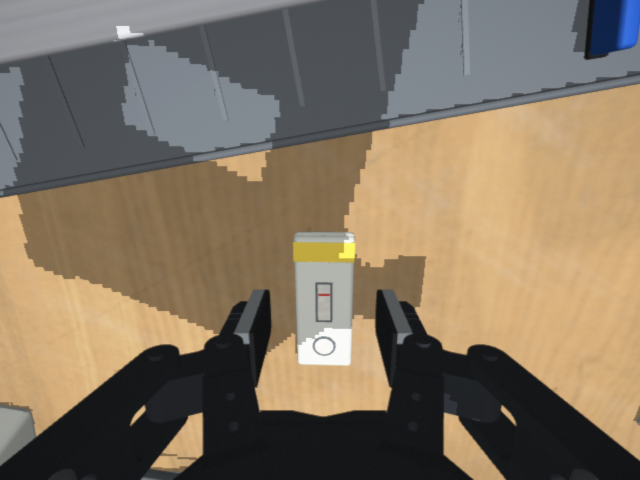

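>>> step_arm:
  moves:
    - [0.55,0,0,-0.003,0]
    - [0.1,0,0,0,0]
    - [0.1,0,0,0,0]
    - [0.1,0,0,0,0]

```text
t: 18.95
tool_pos: [0.4331, -0.1283, 0.0021]
tool_rot: [-0.01, 3.088, -0.064]
contact_force: [-0.0, -0.6, 0.2]
opening: 0.0242
```

>>> step_arm:
  moves:
    - [0.1,0,0,0.02,0]
    - [0.1,0,0,0.03,0]
    - [0.1,0,0,0.05,0]
    - [0.1,0,0,0,0]

```text
t: 19.45
tool_pos: [0.4315, -0.1276, 0.1036]
tool_rot: [-0.01, 3.091, -0.062]
contact_force: [-0.9, 0.2, -0.1]
opening: 0.0245
```

Run:
```python
from meas import *
stat()
im=snap('wrist','w16')
```

```text
t 19.45 pos [ 0.4315 -0.1276  0.1036] yaw 90.3 toolz [ 0.05  -0.04  -0.998] F [-0.9  0.2 -0.1] M [0.02 0.08 0.  ] op 0.0245 st [-0.005  -0.4077]
```

View pics/w16.png

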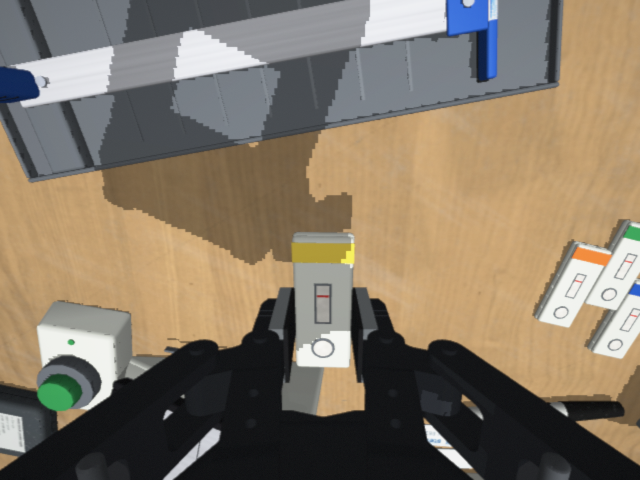

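```bash
cat >> plate.py <<'E'
PL=np.array([.5592,-.2876,-.1687])
def drop(px,py,gap=.003,yaw=None,off=0.0):
    """TCP xyz for horizontal cassette centre over plate point; off = cassette centre offset along +x from TCP"""
    R=plateR(PL[2]); n=R[:,2]; o=np.array([PL[0],PL[1],.024])
    c=plate2w(PL,[(px,py,0)])[0]; psi=PL[2] if yaw is None else yaw
    zs=lambda xy: o[2]-(n[0]*(xy[0]-o[0])+n[1]*(xy[1]-o[1]))/n[2]
    ux=np.array([np.cos(psi),np.sin(psi)]);uy=np.array([-ux[1],ux[0]])
    zb=max(zs(c[:2]+a*.033*ux+b*.013*uy) for a in(-1,1) for b in(-1,1))+gap
    return np.r_[c[:2]-off*ux,zb+.002], zb-c[2]
E
python3 - <<'E'
from plate import *
for a in [(45,22),(45,55),(45,80),(45,105)]: print(a,drop(a[0]/1e3,a[1]/1e3))
E
```

```text
(45, 22) (array([ 0.59947774, -0.2741058 ,  0.07663491]), np.float64(0.02409041483980824))
(45, 55) (array([ 0.59910543, -0.243511  ,  0.08899693]), np.float64(0.02409041483980824))
(45, 80) (array([ 0.59882337, -0.22033311,  0.09836209]), np.float64(0.024090414839808283))
(45, 105) (array([ 0.59854131, -0.19715523,  0.10772726]), np.float64(0.024090414839808283))
```

>>> step_arm:
  moves:
    - [0.1,0.03,-0.035,0.03,-5]
    - [0.1,0.045,-0.04,0.02,-5.3]
    - [0.1,0.045,-0.04,0,0]
    - [0.1,0.035,-0.03,0,0]
    - [0.1,0.01,-0.005,0,0]
    - [0.1,0,0,0,0]

```text
t: 20.25
tool_pos: [0.5904, -0.276, 0.1353]
tool_rot: [0.278, 3.11, -0.047]
contact_force: [-0.3, 0.7, -0.3]
opening: 0.0245
```

Run:
```python
from meas import *
stat()
im=snap('wrist','w17')
```

```text
t 20.25 pos [ 0.5904 -0.276   0.1353] yaw 79.8 toolz [ 0.016 -0.031 -0.999] F [-0.3  0.7 -0.3] M [0.01 0.03 0.03] op 0.0245 st [ 0.181  -0.5203]
```

View pics/w17.png

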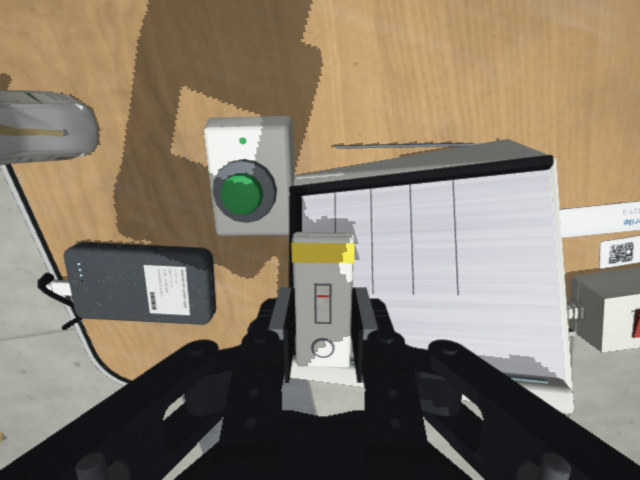

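Run:
```python
from meas import *
im=snap('wrist')
L=[(0,.052,0),(0,.078,0),(0,.104,0),(.066,.078,0),(.066,.104,0),(0,.155,0)]
P=np.array([(371,189),(411,184),(454,180),(413,296),(458,296),(550,168)])
print(proj(im,plate2w(PL,L)).round(0).tolist())
res=lambda x:(proj(im,plate2w(x,L))-P).ravel()
s=least_squares(res,PL);print(s.x,res(s.x).round(1))
print(drop(.045,.022))
```

```text
[[372.0, 189.0], [411.0, 185.0], [455.0, 180.0], [413.0, 289.0], [458.0, 290.0], [555.0, 170.0]]
[ 0.56146231 -0.2887194  -0.1511036 ] [-0.4  2.5 -1.5  2.8 -1.4  1.7  0.5 -4.9  0.1 -4.4  2.3  1.9]
(array([ 0.59947774, -0.2741058 ,  0.07663491]), np.float64(0.02409041483980824))
```

>>> step_arm:
  moves:
    - [0.1,0.006,0.002,-0.02,0]
    - [0.1,0.003,0.001,-0.02,0]
    - [0.1,0,0,-0.012,0]
    - [0.1,0,0,0,0]

```text
t: 20.85
tool_pos: [0.5966, -0.2692, 0.0785]
tool_rot: [0.275, 3.113, -0.044]
contact_force: [-0.4, 0.8, 0.1]
opening: 0.0243
```

Run:
```python
from meas import *
stat()
```

```text
t 20.85 pos [ 0.5966 -0.2692  0.0785] yaw 79.9 toolz [ 0.013 -0.03  -0.999] F [-0.4  0.8  0.1] M [-0.  0.  0.] op 0.0243 st [ 0.1856 -0.5123]
```

>>> step_arm:
  moves:
    - [0.5,0,0,0,0]
    - [0.5,0,0,0,0]
    - [0.5,0,0,0.03,0]
    - [0.5,0,0,0.05,0]
    - [0.5,0,0.02,0.04,0]
    - [0.5,-0.01,0.04,0.02,0]
    - [0.5,0,0,0,0]

```text
t: 21.72
tool_pos: [0.5874, -0.2093, 0.2278]
tool_rot: [0.278, 3.105, -0.048]
contact_force: [0.3, -0.3, -0.4]
opening: 0.0425
```

Run:
```python
from meas import *
stat()
im=snap('wrist','w18')
```

```text
t 21.73 pos [ 0.5874 -0.2093  0.2278] yaw 79.8 toolz [ 0.021 -0.033 -0.999] F [ 0.3 -0.3 -0.4] M [ 0.02 -0.02 -0.05] op 0.0425 st [ 0.1643 -0.4556]
```

View pics/w18.png

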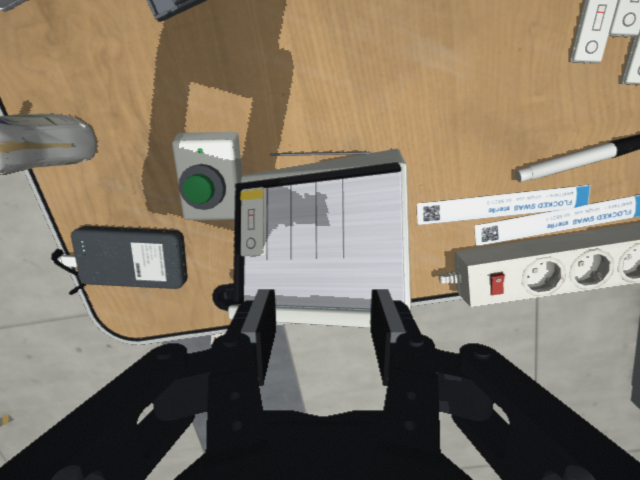

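>>> step_arm:
  moves:
    - [0.5,-0.015,0.05,0,-1]
    - [0.5,-0.015,0.06,0,-1]
    - [0.5,-0.015,0.06,-0.01,0]
    - [0.5,-0.015,0.06,-0.02,0]
    - [0.5,-0.012,0.05,-0.02,0]
    - [0.5,0,0.02,-0.02,0]
    - [0.5,0,0,0,0]
    - [0.5,0,0,0,0]

```text
t: 22.78
tool_pos: [0.5134, 0.0876, 0.1512]
tool_rot: [0.349, 3.103, -0.055]
contact_force: [0.0, -0.7, 0.4]
opening: 0.0431
```

Run:
```python
from meas import *
stat()
im=snap('wrist','w19')
```

```text
t 22.77 pos [0.5134 0.0876 0.1512] yaw 77.1 toolz [ 0.015 -0.037 -0.999] F [ 0.  -0.7  0.4] M [-0.02  0.08  0.01] op 0.0431 st [ 0.0308 -0.1803]
```

View pics/w19.png

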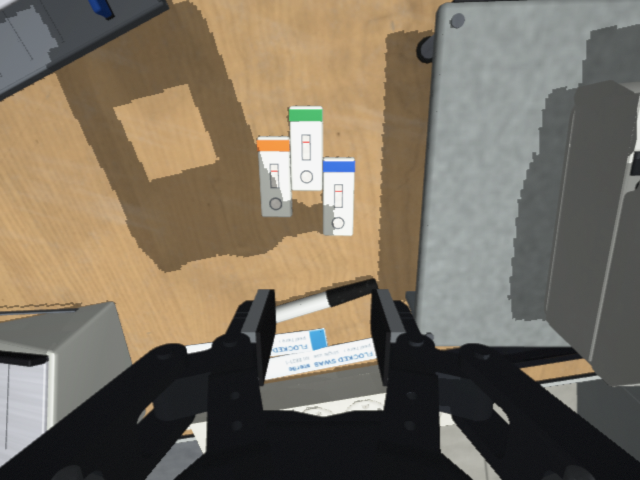

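Run:
```python
from meas import *
im=snap('wrist')
for n,P in dict(blue=[(324,160),(355,160),(353,235),(323,235)],green=[(290,108),(323,108),(321,190),(291,190)],orange=[(258,139),(289,139),(291,217),(261,216)]).items():
    r=fitc(im,P); print(n,r[0].round(4),r[1],'st',st(r[0]).round(3))
a=cv2.imread('pics/w19.png')
cv2.imwrite('pics/w19c.png',cv2.resize(a[90:250,230:380],None,fx=3.7,fy=3.7,interpolation=cv2.INTER_CUBIC))
```

```text
blue [ 0.4967  0.0996 -0.2291] [-0.8 -1.4  0.8 -1.1  0.2  2.5 -0.2  2. ] st [ 0.012 -0.172]
green [ 0.4529  0.0826 -0.2459] [-0.5 -1.6  0.5 -0.9  0.7  2.6 -0.7  1.8] st [-0.027 -0.198]
orange [ 0.4694  0.052  -0.2377] [-0.9 -1.5  0.9 -1.   0.3  2.  -0.3  2.3] st [-0.005 -0.224]
```

View pics/w19c.png

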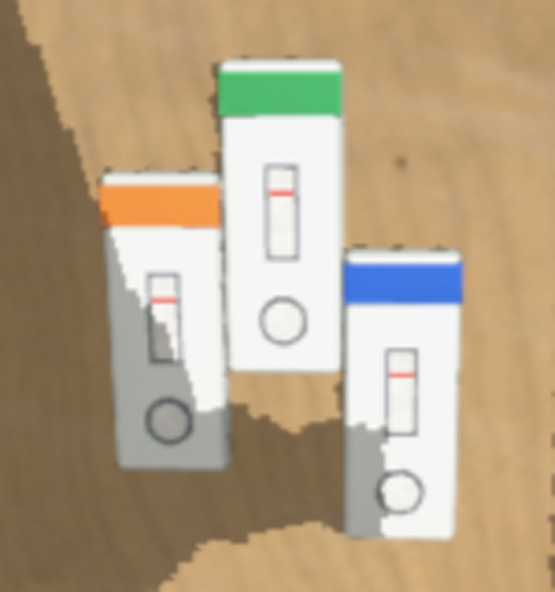

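>>> step_arm:
  moves:
    - [0.44,-0.002,0.005,-0.04,0]
    - [0.44,-0.001,0.004,-0.04,0]
    - [0.44,0,0,-0.03,0]
    - [0.44,0,0,0,0]

```text
t: 23.38
tool_pos: [0.5153, 0.0925, 0.044]
tool_rot: [0.36, 3.091, -0.053]
contact_force: [0.7, 0.4, 0.2]
opening: 0.0374
```

Run:
```python
from meas import *
stat()
```

```text
t 23.38 pos [0.5153 0.0925 0.044 ] yaw 76.7 toolz [ 0.025 -0.037 -0.999] F [0.7 0.4 0.2] M [ 0.06 -0.04  0.02] op 0.0374 st [ 0.0316 -0.1752]
```

>>> step_arm:
  moves:
    - [0.44,-0.004,0.004,-0.01,0.6]
    - [0.44,-0.001,0.001,-0.013,0]
    - [0.44,0,0,0,0]

```text
t: 23.75
tool_pos: [0.5133, 0.097, 0.0239]
tool_rot: [0.345, 3.086, -0.051]
contact_force: [0.4, 0.8, 0.3]
opening: 0.0378
```

Run:
```python
from meas import *
stat()
im=snap('wrist','w20')
```

```text
t 23.75 pos [0.5133 0.097  0.0239] yaw 77.2 toolz [ 0.032 -0.037 -0.999] F [0.4 0.8 0.3] M [0.08 0.02 0.01] op 0.0378 st [ 0.0288 -0.1711]
```

View pics/w20.png

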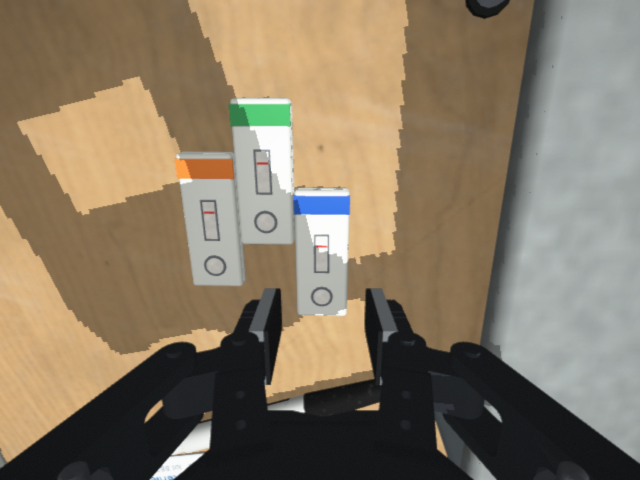

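>>> step_arm:
  moves:
    - [0.44,-0.003,0,-0.01,0]
    - [0.44,-0.002,0,-0.008,0]
    - [0.44,0,0,-0.003,0]
    - [0.44,0,0,0,0]

```text
t: 24.3
tool_pos: [0.5128, 0.0918, 0.0077]
tool_rot: [0.341, 3.077, -0.066]
contact_force: [-0.8, -1.4, -0.0]
opening: 0.0376
```

Run:
```python
from meas import *
stat()
im=snap('wrist','w21')
```

```text
t 24.3 pos [0.5128 0.0918 0.0077] yaw 77.3 toolz [ 0.04  -0.047 -0.998] F [-0.8 -1.4 -0. ] M [0.   0.11 0.03] op 0.0376 st [ 0.0293 -0.1764]
```

View pics/w21.png

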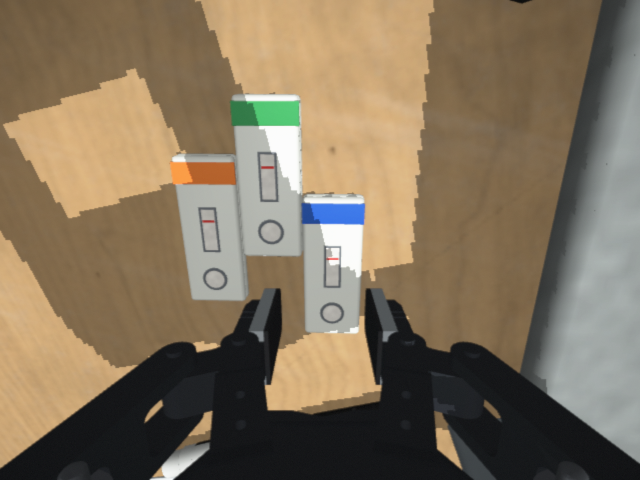

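>>> step_arm:
  moves:
    - [0.44,-0.002,0.005,0,0]
    - [0.44,0,0.001,-0.004,0]
    - [0.44,0,0,-0.002,0]
    - [0.44,0,0,0,0]

```text
t: 24.85
tool_pos: [0.5144, 0.0892, 0.0056]
tool_rot: [0.338, 3.069, -0.093]
contact_force: [-0.5, -2.3, -1.2]
opening: 0.0376
```

Run:
```python
from meas import *
stat()
im=snap('wrist','w22')
```

```text
t 24.85 pos [0.5144 0.0892 0.0056] yaw 77.3 toolz [ 0.046 -0.065 -0.997] F [-0.5 -2.3 -1.2] M [-0.12  0.07  0.07] op 0.0376 st [ 0.0314 -0.1786]
```

View pics/w22.png

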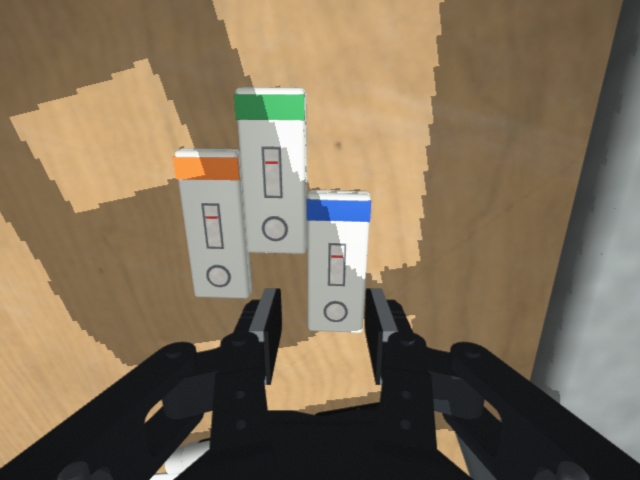

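>>> step_arm:
  moves:
    - [0.5,0,-0.01,0.02,0]
    - [0.5,-0.02,-0.005,0.03,0]
    - [0.5,-0.03,0,0.03,0]
    - [0.5,-0.02,0,0,0]
    - [0.5,0,0,0,0]
    - [0.5,0,0,0,0]

```text
t: 25.65
tool_pos: [0.4427, 0.0778, 0.0872]
tool_rot: [0.335, 3.069, -0.083]
contact_force: [0.7, -0.8, 0.0]
opening: 0.0428
```

Run:
```python
from meas import *
stat()
im=snap('wrist','w23')
```

```text
t 25.65 pos [0.4427 0.0778 0.0872] yaw 77.5 toolz [ 0.047 -0.059 -0.997] F [ 0.7 -0.8  0. ] M [-0.02  0.03 -0.03] op 0.0428 st [-0.0364 -0.2045]
```

View pics/w23.png

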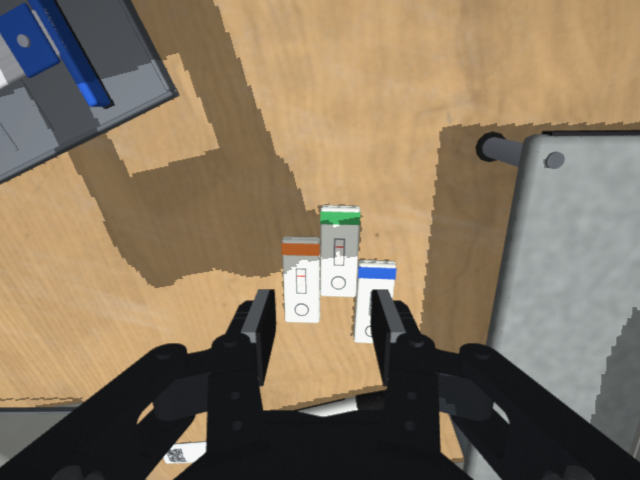

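Run:
```python
from meas import *
im=snap('wrist')
for n,P in dict(green=[(321,212),(360,212),(357,297),(321,296)],orange=[(282,243),(320,243),(320,322),(285,322)]).items():
    r=fitc(im,P); c=r[0]; print(n,c.round(4),'st',st(c).round(3), (c[:2]-.022*np.array([np.cos(c[2]),np.sin(c[2])])).round(4))
```

```text
green [ 0.4541  0.0827 -0.2166] st [-0.026 -0.197] [0.4326 0.0874]
orange [ 0.4698  0.0523 -0.2236] st [-0.005 -0.224] [0.4483 0.0571]
```

>>> step_arm:
  moves:
    - [0.5,-0.009,0.007,-0.02,0]
    - [0.5,-0.003,0.004,-0.025,0]
    - [0.5,-0.001,0.001,-0.015,0]
    - [0.5,0,0,0,0]

```text
t: 26.25
tool_pos: [0.431, 0.09, 0.0246]
tool_rot: [0.336, 3.071, -0.083]
contact_force: [0.2, -0.1, 0.0]
opening: 0.0427
```

Run:
```python
from meas import *
stat()
im=snap('wrist','w24')
```

```text
t 26.25 pos [0.431  0.09   0.0246] yaw 77.4 toolz [ 0.045 -0.059 -0.997] F [ 0.2 -0.1  0. ] M [0.01 0.02 0.02] op 0.0427 st [-0.0503 -0.195 ]
```

View pics/w24.png

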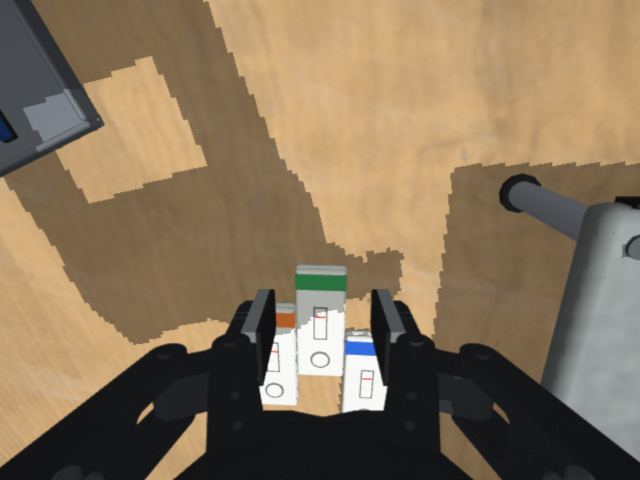

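>>> step_arm:
  moves:
    - [0.5,0,-0.002,-0.01,0]
    - [0.5,0,-0.001,-0.008,0]
    - [0.5,0,0,-0.004,0]
    - [0.5,0,0,0,0]

```text
t: 26.8
tool_pos: [0.4338, 0.0865, 0.004]
tool_rot: [0.337, 3.065, -0.082]
contact_force: [0.4, 0.4, -0.9]
opening: 0.0427
```

Run:
```python
from meas import *
stat()
im=snap('wrist','w25')
```

```text
t 26.8 pos [0.4338 0.0865 0.004 ] yaw 77.4 toolz [ 0.051 -0.059 -0.997] F [ 0.4  0.4 -0.9] M [ 0.04  0.   -0.03] op 0.0427 st [-0.0469 -0.1978]
```

View pics/w25.png

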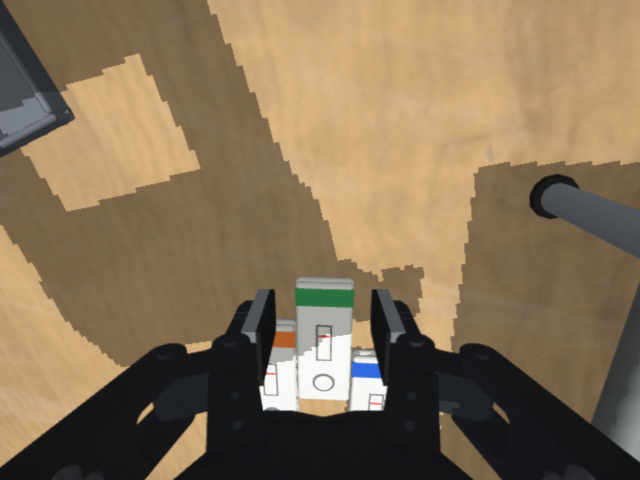

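>>> step_arm:
  moves:
    - [0.5,-0.003,0,-0.003,0]
    - [0.1,0,0,0,0]
    - [0.1,0,0,0,0]
    - [0.1,0,0,0,0]
  newtons: 60

```text
t: 27.35
tool_pos: [0.4314, 0.0867, 0.0017]
tool_rot: [0.336, 3.063, -0.081]
contact_force: [0.0, 1.4, -0.4]
opening: 0.0242
```

>>> step_arm:
  moves:
    - [0.1,0,0,0.02,0]
    - [0.1,0,-0.01,0.04,0]
    - [0.1,0,-0.02,0.06,0]
    - [0.1,0,0,0,0]

```text
t: 27.85
tool_pos: [0.4298, 0.0559, 0.1244]
tool_rot: [0.335, 3.065, -0.082]
contact_force: [0.2, -0.3, -0.2]
opening: 0.0235
```

Run:
```python
from meas import *
stat()
im=snap('wrist','w26')
```

```text
t 27.85 pos [0.4298 0.0559 0.1244] yaw 77.5 toolz [ 0.051 -0.059 -0.997] F [ 0.2 -0.3 -0.2] M [0.08 0.03 0.01] op 0.0235 st [-0.0445 -0.2286]
```

View pics/w26.png

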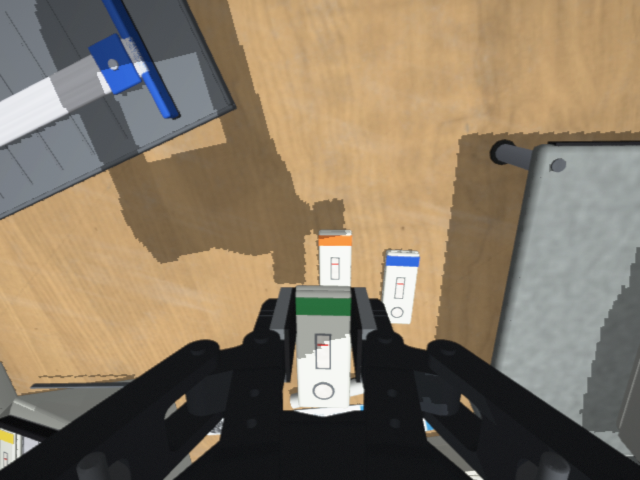

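Run:
```python
from plate import *
print(drop(.045,.050,off=.022))
```

```text
(array([ 0.57747415, -0.24445275,  0.08712389]), np.float64(0.024090414839808276))
```

>>> step_arm:
  moves:
    - [0.1,0.02,-0.05,0.03,0]
    - [0.1,0.025,-0.06,0.02,1.3]
    - [0.1,0.025,-0.06,0,1.4]
    - [0.1,0.025,-0.06,0,0]
    - [0.1,0.025,-0.05,0,0]
    - [0.1,0.01,-0.01,-0.01,0]
    - [0.1,0,0,0,0]

```text
t: 28.78
tool_pos: [0.5505, -0.23, 0.1475]
tool_rot: [0.253, 3.097, -0.071]
contact_force: [0.4, 0.6, 0.2]
opening: 0.0239
```

Run:
```python
from meas import *
stat()
im=snap('wrist','w27')
```

```text
t 28.77 pos [ 0.5505 -0.23    0.1475] yaw 80.6 toolz [ 0.03  -0.048 -0.998] F [0.4 0.6 0.2] M [ 0.02  0.07 -0.02] op 0.0239 st [ 0.1325 -0.4835]
```

View pics/w27.png

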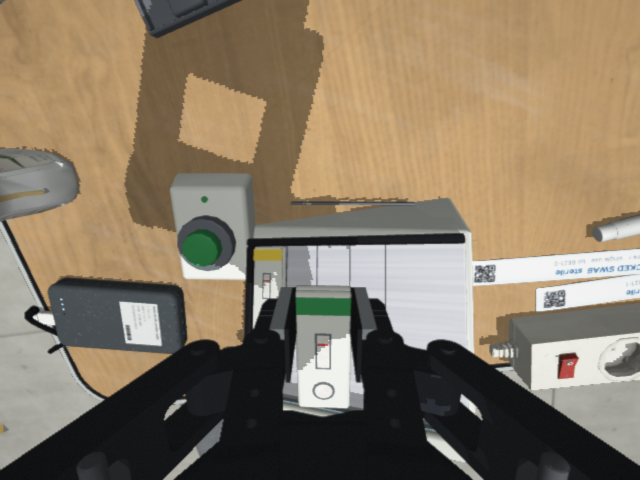

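>>> step_arm:
  moves:
    - [0.1,0.014,-0.007,-0.015,-0.5]
    - [0.1,0.012,-0.006,-0.02,0]
    - [0.1,0.002,-0.001,-0.015,0]
    - [0.1,0,0,-0.004,0]
    - [0.1,0,0,0,0]

```text
t: 29.45
tool_pos: [0.5771, -0.2385, 0.0921]
tool_rot: [0.258, 3.098, -0.069]
contact_force: [0.6, 0.1, 0.1]
opening: 0.0236
```

Run:
```python
from meas import *
stat()
```

```text
t 29.45 pos [ 0.5771 -0.2385  0.0921] yaw 80.4 toolz [ 0.028 -0.047 -0.998] F [0.6 0.1 0.1] M [-0.01  0.02 -0.  ] op 0.0236 st [ 0.1603 -0.4864]
```

>>> step_arm:
  moves:
    - [0.45,0,0,0,0]
    - [0.45,0,0,0,0]
    - [0.45,0,0,0.03,0]
    - [0.45,0,0,0.05,0]
    - [0.45,0,0.02,0.04,0]
    - [0.45,-0.01,0.04,0.02,0]
    - [0.45,0,0,0,0]

```text
t: 30.32
tool_pos: [0.5669, -0.1777, 0.2412]
tool_rot: [0.261, 3.091, -0.072]
contact_force: [-0.6, -0.6, 0.4]
opening: 0.0383
```

Run:
```python
from meas import *
stat()
im=snap('wrist','w28')
```

```text
t 30.32 pos [ 0.5669 -0.1777  0.2412] yaw 80.3 toolz [ 0.035 -0.05  -0.998] F [-0.6 -0.6  0.4] M [-0.01  0.02  0.01] op 0.0383 st [ 0.1378 -0.4289]
```

View pics/w28.png

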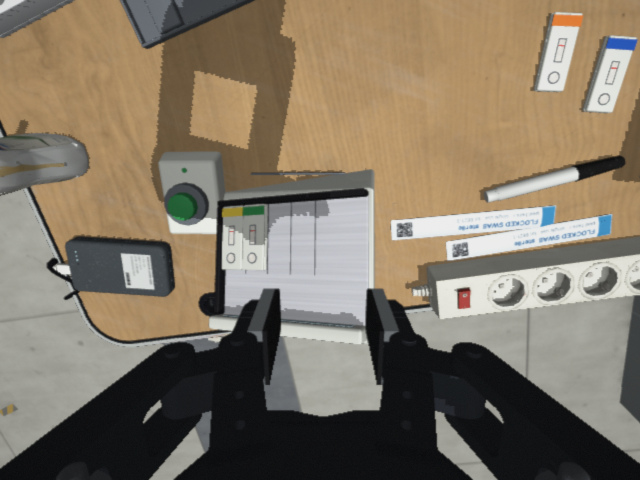

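>>> step_arm:
  moves:
    - [0.5,-0.02,0.05,0,-1.4]
    - [0.5,-0.02,0.06,-0.01,-1.4]
    - [0.5,-0.02,0.06,-0.03,0]
    - [0.5,-0.02,0.045,-0.04,0]
    - [0.5,-0.012,0.015,-0.03,0]
    - [0.5,0,0,0,0]
    - [0.5,0,0,0,0]

```text
t: 31.25
tool_pos: [0.4741, 0.0442, 0.1274]
tool_rot: [0.352, 3.087, -0.079]
contact_force: [1.4, 0.1, 0.6]
opening: 0.0426
```

Run:
```python
from meas import *
stat()
im=snap('wrist','w29')
```

```text
t 31.25 pos [0.4741 0.0442 0.1274] yaw 76.9 toolz [ 0.027 -0.054 -0.998] F [1.4 0.1 0.6] M [0.01 0.02 0.01] op 0.0426 st [ 0.0013 -0.2309]
```

View pics/w29.png

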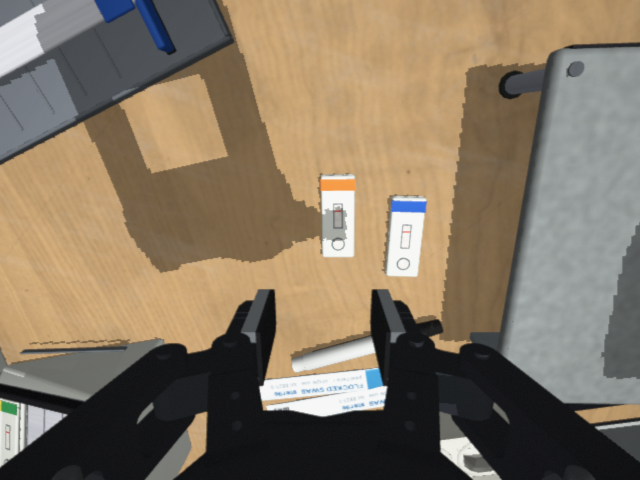

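Run:
```python
from meas import *
im=snap('wrist')
for n,P in dict(orange=[(320,180),(355,180),(354,257),(322,257)],blue=[(393,200),(427,202),(418,276),(387,274)]).items():
    r=fitc(im,P); c=r[0]; print(n,c.round(4),r[1],'st',st(c).round(3))
```

```text
orange [ 0.4705  0.0507 -0.2079] [-0.  -1.2  0.  -1.6  0.1  3.4 -0.2  3.5] st [-0.004 -0.225]
blue [ 0.4975  0.0995 -0.2389] [-0.4 -1.   0.5 -2.2  0.5  3.3 -0.7  4.3] st [ 0.013 -0.172]
```

>>> step_arm:
  moves:
    - [0.5,-0.004,0.006,-0.03,1]
    - [0.5,-0.002,0.002,-0.04,0]
    - [0.5,-0.001,0,-0.03,0]
    - [0.5,0,0,0,0]

```text
t: 31.85
tool_pos: [0.475, 0.0485, 0.0329]
tool_rot: [0.333, 3.074, -0.077]
contact_force: [-0.1, 0.8, 0.6]
opening: 0.0425
```

Run:
```python
from meas import *
stat()
im=snap('wrist','w30')
```

```text
t 31.85 pos [0.475  0.0485 0.0329] yaw 77.6 toolz [ 0.043 -0.054 -0.998] F [-0.1  0.8  0.6] M [-0.    0.05  0.01] op 0.0425 st [ 0.0013 -0.2265]
```

View pics/w30.png

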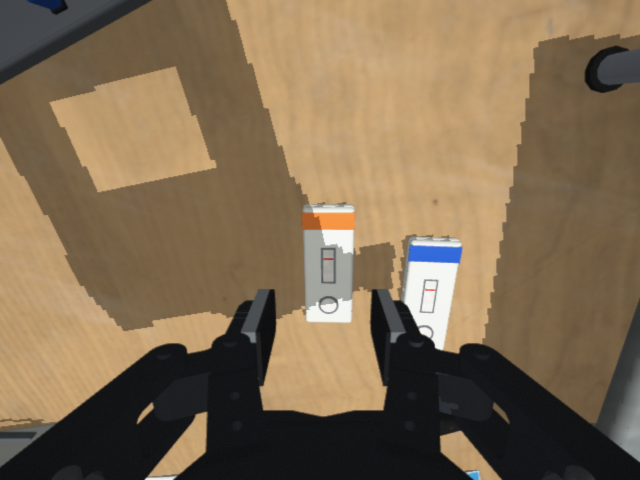

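>>> step_arm:
  moves:
    - [0.5,-0.005,0.001,-0.012,0]
    - [0.5,-0.002,0.001,-0.01,0]
    - [0.5,-0.001,0,-0.007,0]
    - [0.5,0,0,-0.002,0]
    - [0.5,0,0,0,0]

```text
t: 32.52
tool_pos: [0.4721, 0.05, 0.0065]
tool_rot: [0.333, 3.062, -0.075]
contact_force: [0.2, 0.6, 0.9]
opening: 0.0428
```

Run:
```python
from meas import *
stat()
im=snap('wrist','w31')
```

```text
t 32.52 pos [0.4721 0.05   0.0065] yaw 77.5 toolz [ 0.055 -0.055 -0.997] F [0.2 0.6 0.9] M [ 0.04  0.05 -0.01] op 0.0428 st [-0.0019 -0.2256]
```

View pics/w31.png

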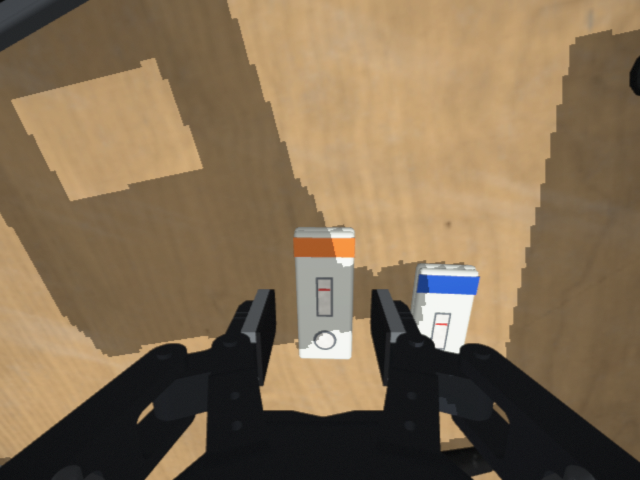

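Centred between the pads (orange at 295–355, 230–358). Lower, grip and lift.

>>> step_arm:
  moves:
    - [0.5,-0.001,0,-0.004,0]
    - [0.5,0,0,-0.001,0]
    - [0.1,0,0,0,0]
    - [0.1,0,0,0,0]
    - [0.1,0,0,0,0]
    - [0.1,0,0,0.02,0]
    - [0.1,0,-0.01,0.04,0]
    - [0.1,0,-0.02,0.06,0]
    - [0.1,0,0,0,0]

```text
t: 33.7
tool_pos: [0.47, 0.0193, 0.1242]
tool_rot: [0.332, 3.064, -0.076]
contact_force: [-0.1, 0.2, -1.0]
opening: 0.0238
```

Run:
```python
from meas import *
stat()
im=snap('wrist','w32')
for y in (.078,.082,.105): print(drop(.045,y))
```

```text
t 33.7 pos [0.47   0.0193 0.1242] yaw 77.6 toolz [ 0.053 -0.055 -0.997] F [-0.1  0.2 -1. ] M [ 0.05  0.01 -0.02] op 0.0238 st [ 0.0023 -0.2561]
(array([ 0.59884593, -0.22218735,  0.09761288]), np.float64(0.024090414839808283))
(array([ 0.59880081, -0.21847888,  0.0991113 ]), np.float64(0.024090414839808283))
(array([ 0.59854131, -0.19715523,  0.10772726]), np.float64(0.024090414839808283))
```

View pics/w32.png

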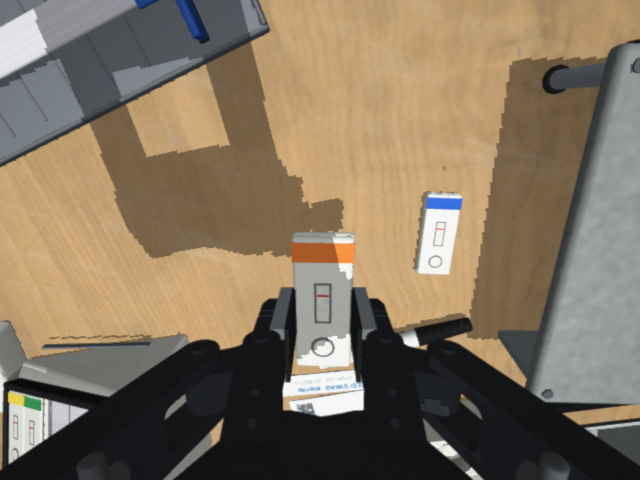

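>>> step_arm:
  moves:
    - [0.1,0.02,-0.045,0.02,1.3]
    - [0.1,0.025,-0.05,0.01,1.4]
    - [0.1,0.028,-0.05,0,0]
    - [0.1,0.028,-0.05,0,0]
    - [0.1,0.025,-0.04,0,0]
    - [0.1,0.01,-0.01,0,0]
    - [0.1,0,0,0,0]

```text
t: 34.62
tool_pos: [0.5999, -0.2277, 0.1373]
tool_rot: [0.252, 3.097, -0.062]
contact_force: [-1.3, -0.3, -0.4]
opening: 0.0237
```

Run:
```python
from meas import *
stat()
```

```text
t 34.62 pos [ 0.5999 -0.2277  0.1373] yaw 80.7 toolz [ 0.031 -0.042 -0.999] F [-1.3 -0.3 -0.4] M [ 0.03  0.08 -0.03] op 0.0237 st [ 0.1804 -0.4711]
```

>>> step_arm:
  moves:
    - [0.1,0,0.003,-0.015,-0.4]
    - [0.1,0,0.002,-0.015,0]
    - [0.1,0,0,-0.004,0]
    - [0.1,0,0,0,0]

```text
t: 35.12
tool_pos: [0.597, -0.2173, 0.0983]
tool_rot: [0.257, 3.102, -0.058]
contact_force: [-0.2, 0.1, -0.6]
opening: 0.0238
```

Run:
```python
from meas import *
stat()
```

```text
t 35.12 pos [ 0.597  -0.2173  0.0983] yaw 80.5 toolz [ 0.026 -0.039 -0.999] F [-0.2  0.1 -0.6] M [ 0.06  0.05 -0.06] op 0.0238 st [ 0.1754 -0.4614]
```

>>> step_arm:
  moves:
    - [0.45,0,0,0,0]
    - [0.45,0,0,0,0]
    - [0.45,0,0,0.03,0]
    - [0.45,0,0,0.05,0]
    - [0.45,0,0.02,0.04,0]
    - [0.45,-0.01,0.04,0.02,0]
    - [0.45,0,0,0,0]

```text
t: 36.0
tool_pos: [0.5875, -0.1569, 0.2465]
tool_rot: [0.26, 3.095, -0.06]
contact_force: [0.2, -0.5, -0.5]
opening: 0.0384
```

Run:
```python
from meas import *
stat()
im=snap('wrist','w33')
```

```text
t 36.0 pos [ 0.5875 -0.1569  0.2465] yaw 80.4 toolz [ 0.032 -0.041 -0.999] F [ 0.2 -0.5 -0.5] M [0.03 0.02 0.  ] op 0.0384 st [ 0.1536 -0.4043]
```

View pics/w33.png

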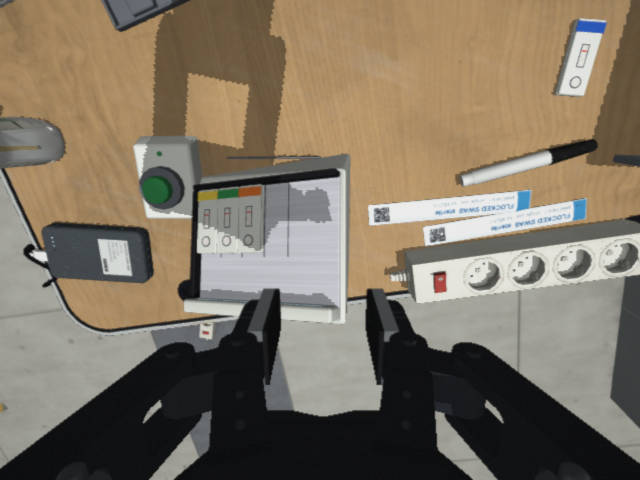

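>>> step_arm:
  moves:
    - [0.95,-0.01,0.03,0,10]
    - [0.95,-0.01,0.03,0,10]
    - [0.95,-0.01,0.03,0,10]
    - [0.95,-0.01,0.03,0,10]
    - [0.95,-0.01,0.03,0,10]
    - [0.95,-0.01,0.03,-0.01,10]
    - [0.95,-0.01,0.03,-0.02,10]
    - [0.95,-0.01,0.03,-0.02,10]
    - [0.95,-0.01,0.02,-0.03,7]
    - [0.95,0,0,0,0]
    - [0.95,0,0,0,0]

```text
t: 37.42
tool_pos: [0.4942, 0.099, 0.1537]
tool_rot: [-1.98, 2.387, -0.008]
contact_force: [0.1, 0.5, 0.9]
opening: 0.0813
```

Run:
```python
from meas import *
stat()
im=snap('wrist','w34');print(ctrl.get_obs()['q'])
```

```text
t 37.42 pos [0.4942 0.099  0.1537] yaw 169.3 toolz [ 0.034  0.021 -0.999] F [0.1 0.5 0.9] M [-0.02  0.02 -0.03] op 0.0813 st [ 0.0097 -0.1732]
[ 0.03843078 -0.20818732  1.99199804  0.02084493  1.32325634 -2.92238845]
```

View pics/w34.png

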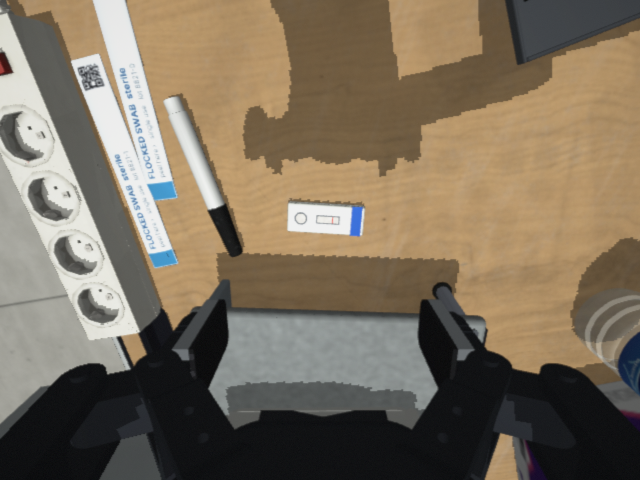

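Run:
```python
from meas import *
im=snap('wrist')
r=fitc(im,[(364,207),(361,236),(288,232),(290,202)]);print(r)
```

```text
(array([ 0.49485844,  0.09937876, -0.23981474]), array([ 1.7, -0.1,  1.9,  0.3, -1.4, -0.3, -2.8,  0.3]))
```

>>> step_arm:
  moves:
    - [0.95,0,0,-0.04,-2]
    - [0.95,0,0,-0.05,0]
    - [0.95,0,0,-0.03,0]
    - [0.95,0,0,0,0]

```text
t: 38.02
tool_pos: [0.5009, 0.0958, 0.0381]
tool_rot: [-1.921, 2.421, -0.023]
contact_force: [-0.3, -0.4, 0.1]
opening: 0.0812
```

Run:
```python
from meas import *
stat()
im=snap('wrist','w35')
```

```text
t 38.02 pos [0.5009 0.0958 0.0381] yaw 166.8 toolz [ 0.049  0.02  -0.999] F [-0.3 -0.4  0.1] M [-0.05  0.07 -0.01] op 0.0812 st [ 0.0169 -0.1749]
```

View pics/w35.png

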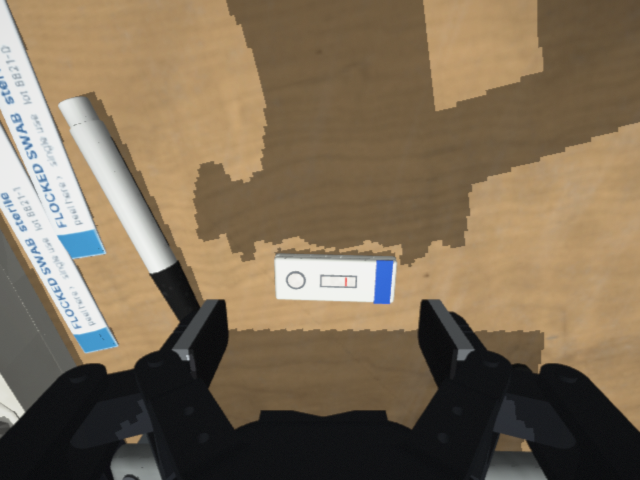

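>>> step_arm:
  moves:
    - [0.95,-0.006,0.003,-0.012,0]
    - [0.95,-0.002,0.001,-0.012,0]
    - [0.95,-0.001,0,-0.008,0]
    - [0.95,0,0,0,0]

```text
t: 38.58
tool_pos: [0.4965, 0.1001, 0.0108]
tool_rot: [-1.914, 2.414, -0.034]
contact_force: [-0.3, -0.0, 0.5]
opening: 0.0813
```

Run:
```python
from meas import *
stat()
im=snap('wrist','w36')
```

```text
t 38.58 pos [0.4965 0.1001 0.0108] yaw 166.8 toolz [ 0.061  0.02  -0.998] F [-0.3 -0.   0.5] M [-0.03  0.04  0.01] op 0.0813 st [ 0.0117 -0.1716]
```

View pics/w36.png

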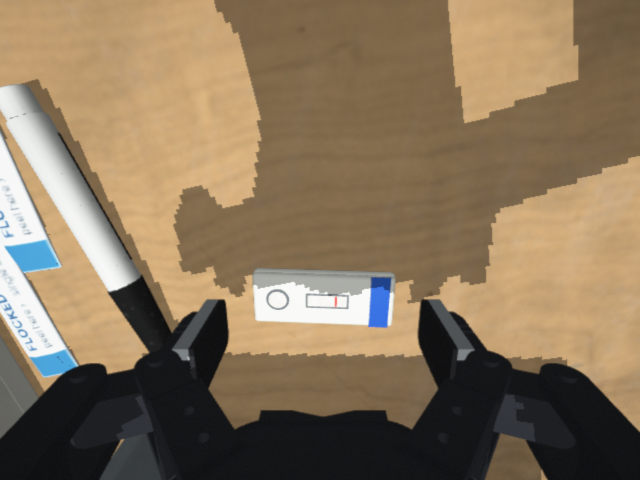

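>>> step_arm:
  moves:
    - [0.95,-0.001,0,-0.007,0]
    - [0.95,-0.001,0,-0.006,0]
    - [0.95,0,0,-0.004,0]
    - [0.95,0,0,0,0]

```text
t: 39.12
tool_pos: [0.4952, 0.1001, -0.0065]
tool_rot: [-1.913, 2.413, -0.035]
contact_force: [0.1, -0.3, 0.2]
opening: 0.0809
```

Run:
```python
from meas import *
stat()
```

```text
t 39.12 pos [ 0.4952  0.1001 -0.0065] yaw 166.8 toolz [ 0.063  0.02  -0.998] F [ 0.1 -0.3  0.2] M [0.03 0.03 0.07] op 0.0809 st [ 0.0105 -0.1719]
```

>>> step_arm:
  moves:
    - [0.6,0,0,0,0]
    - [0.6,0,0,0,0]
    - [0.6,0,0,0,0]
  newtons: 25

```text
t: 39.5
tool_pos: [0.4923, 0.1011, -0.0039]
tool_rot: [-1.919, 2.42, -0.021]
contact_force: [-0.8, 0.9, 0.3]
opening: 0.0649
```

Run:
```python
from meas import *
stat()
im=snap('wrist','w37')
```

```text
t 39.5 pos [ 0.4923  0.1011 -0.0039] yaw 166.8 toolz [ 0.05   0.022 -0.998] F [-0.8  0.9  0.3] M [-0.01  0.02  0.03] op 0.0649 st [ 0.0074 -0.1714]
```

View pics/w37.png

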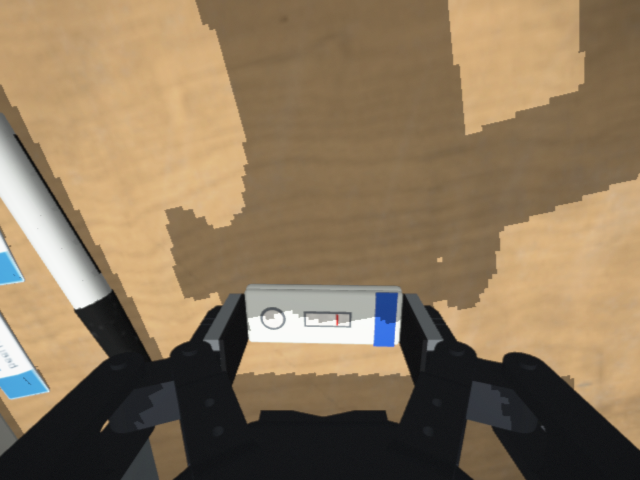

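>>> step_arm:
  moves:
    - [0.6,0,0,0.02,0]
    - [0.6,-0.005,-0.03,0,0]
    - [0.6,-0.01,-0.04,0,0]
    - [0.6,-0.005,-0.03,0,0]
    - [0.6,0,0,0,0]
  newtons: 40

```text
t: 40.17
tool_pos: [0.4723, -0.0015, 0.0163]
tool_rot: [-1.92, 2.418, -0.024]
contact_force: [-0.3, -0.6, 0.3]
opening: 0.0643
```

Run:
```python
from meas import *
stat()
```

```text
t 40.17 pos [ 0.4723 -0.0015  0.0163] yaw 166.9 toolz [ 0.052  0.022 -0.998] F [-0.3 -0.6  0.3] M [-0.01 -0.03  0.01] op 0.0643 st [ 0.0089 -0.2759]
```

Still held (0.064). Set it down, open, rise and turn back.

>>> step_arm:
  moves:
    - [0.6,0,0,-0.01,0]
    - [0.6,0,0,-0.008,0]
    - [0.6,0,0,0,0]
    - [0.95,0,0,0,0]
    - [0.95,0,0,0,0]
    - [0.95,0,0,0.05,0]
    - [0.95,0,0,0.06,0]
    - [0.8,0,0,0.02,-10]
    - [0.5,0,0,0,-10]
    - [0.5,0,0,0,-10]
    - [0.5,0,0,0,-10]
    - [0.5,0,0,0,-10]
    - [0.5,0,0,0,-10]
    - [0.5,0,0,0,-10]
    - [0.5,0,0,0,-10]
    - [0.5,0,0,0,-8]
    - [0.5,0,0,0,0]
    - [0.5,0,0,0,0]

```text
t: 42.42
tool_pos: [0.4733, 0.0021, 0.1351]
tool_rot: [0.367, 3.081, -0.082]
contact_force: [-0.4, -0.1, 0.2]
opening: 0.0426
```

Run:
```python
from meas import *
stat()
im=snap('wrist','w38')
```

```text
t 42.42 pos [0.4733 0.0021 0.1351] yaw 76.3 toolz [ 0.032 -0.057 -0.998] F [-0.4 -0.1  0.2] M [ 0.06  0.04 -0.01] op 0.0426 st [ 0.0091 -0.2723]
```

View pics/w38.png

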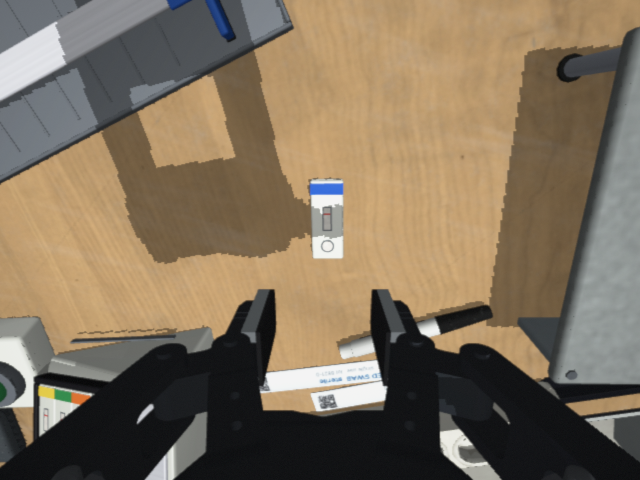

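Run:
```python
from meas import *
im=snap('wrist')
r=fitc(im,[(310,184),(343,184),(343,258),(313,258)]);print(r)
```

```text
(array([ 0.47281085, -0.00081561, -0.21592441]), array([-0.4, -1.2,  0.4, -1.6,  0.6,  3.5, -0.6,  3.5]))
```

>>> step_arm:
  moves:
    - [0.5,-0.002,0,-0.03,1.2]
    - [0.5,-0.002,0,-0.04,0]
    - [0.5,-0.002,0,-0.03,0]
    - [0.5,0,0,-0.01,0]
    - [0.5,0,0,0,0]

```text
t: 43.15
tool_pos: [0.4686, 0.0017, 0.0246]
tool_rot: [0.329, 3.079, -0.081]
contact_force: [-0.1, 0.1, 0.1]
opening: 0.0431
```

Run:
```python
from meas import *
stat()
im=snap('wrist','w39')
```

```text
t 43.15 pos [0.4686 0.0017 0.0246] yaw 77.7 toolz [ 0.038 -0.057 -0.998] F [-0.1  0.1  0.1] M [0.03 0.04 0.  ] op 0.0431 st [ 0.0047 -0.2736]
```

View pics/w39.png

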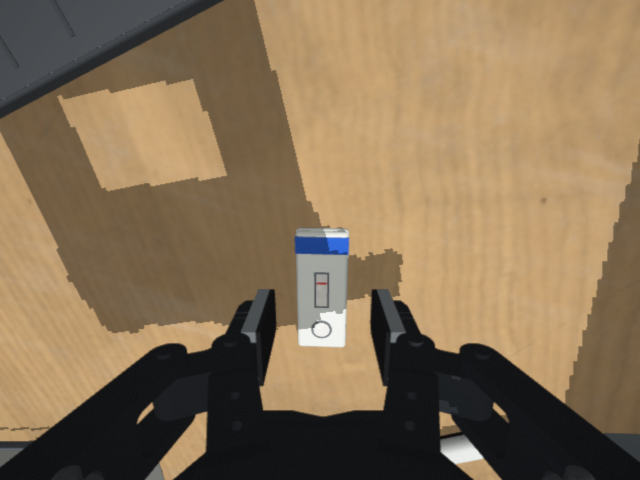

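>>> step_arm:
  moves:
    - [0.5,0.001,-0.001,-0.01,0]
    - [0.5,0,0,-0.008,0]
    - [0.5,0,0,-0.004,0]
    - [0.5,0,0,0,0]

```text
t: 43.7
tool_pos: [0.4728, 0.0003, 0.0048]
tool_rot: [0.328, 3.072, -0.081]
contact_force: [0.1, 0.3, 0.7]
opening: 0.0428
```

Run:
```python
from meas import *
stat()
im=snap('wrist','w40')
```

```text
t 43.7 pos [4.728e-01 3.000e-04 4.800e-03] yaw 77.7 toolz [ 0.045 -0.058 -0.997] F [0.1 0.3 0.7] M [0.04 0.03 0.04] op 0.0428 st [ 0.009  -0.2741]
```

View pics/w40.png

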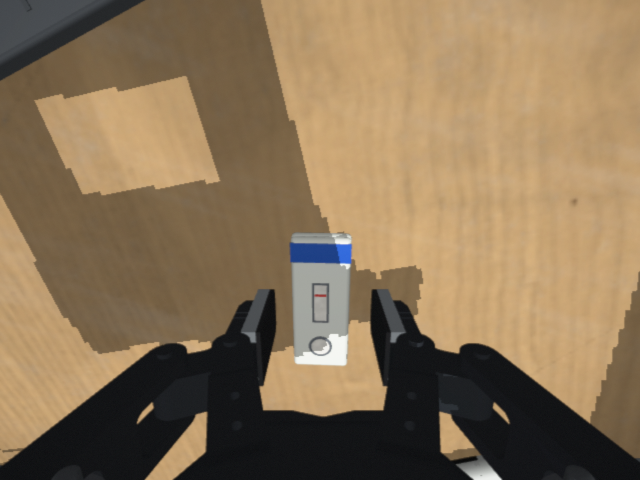

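Centred; lower, grip, lift and carry to above the plate.

>>> step_arm:
  moves:
    - [0.5,0,0,-0.003,0]
    - [0.5,0,0,-0.001,0]
    - [0.1,0,0,0,0]
    - [0.1,0,0,0,0]
    - [0.1,0,0,0,0]
    - [0.1,0,0,0.02,0]
    - [0.1,0,0,0.05,0]
    - [0.1,0,0,0.06,0]
    - [0.1,0.02,-0.03,0.02,1.3]
    - [0.1,0.025,-0.05,0.01,1.3]
    - [0.1,0.028,-0.05,0,0]
    - [0.1,0.028,-0.04,0,0]
    - [0.1,0.025,-0.025,0,0]
    - [0.1,0,0,0,0]
  newtons: 60

```text
t: 45.5
tool_pos: [0.5999, -0.2009, 0.1656]
tool_rot: [0.252, 3.077, -0.081]
contact_force: [0.0, 1.2, -0.4]
opening: 0.0239
```

Run:
```python
from meas import *
stat()
im=snap('wrist','w41')
print(drop(.045,.103))
```

```text
t 45.5 pos [ 0.5999 -0.2009  0.1656] yaw 80.5 toolz [ 0.048 -0.057 -0.997] F [ 0.   1.2 -0.4] M [0.07 0.03 0.01] op 0.0239 st [ 0.1748 -0.4449]
(array([ 0.59856388, -0.19900947,  0.10697804]), np.float64(0.024090414839808255))
```

View pics/w41.png

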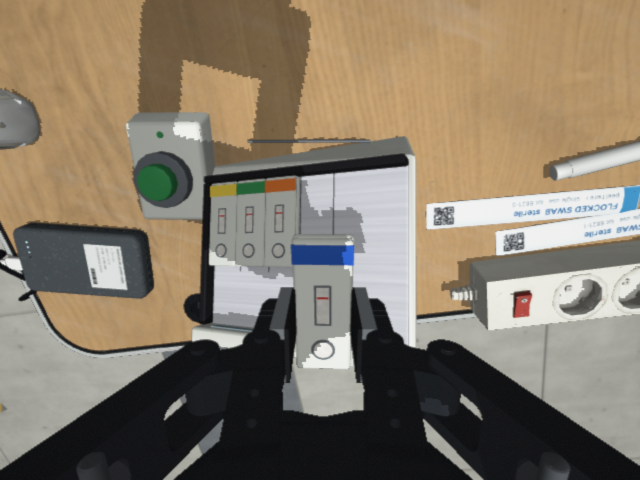

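>>> step_arm:
  moves:
    - [0.1,0,0,-0.02,0]
    - [0.1,0,0,-0.02,0]
    - [0.1,0,0,-0.01,0]
    - [0.1,0,0,0,0]

```text
t: 46.05
tool_pos: [0.5958, -0.1961, 0.1092]
tool_rot: [0.247, 3.084, -0.077]
contact_force: [-0.2, 0.3, 1.0]
opening: 0.0239
```

Run:
```python
from meas import *
stat()
```

```text
t 46.05 pos [ 0.5958 -0.1961  0.1092] yaw 80.8 toolz [ 0.043 -0.053 -0.998] F [-0.2  0.3  1. ] M [ 0.   -0.02 -0.01] op 0.0239 st [ 0.1699 -0.441 ]
```

>>> step_arm:
  moves:
    - [0.45,0,0,0,0]
    - [0.45,0,0,0,0]
    - [0.45,0,0,0.03,0]
    - [0.45,0,0,0.05,0]
    - [0.45,0,0.02,0.04,0]
    - [0.45,-0.01,0.03,0.02,0]
    - [0.45,0,0,0,0]

```text
t: 46.92
tool_pos: [0.5868, -0.1455, 0.2584]
tool_rot: [0.248, 3.076, -0.08]
contact_force: [-0.7, -0.5, -0.6]
opening: 0.0383
```

Run:
```python
from meas import *
stat()
im=snap('wrist','w42')
a=cv2.imread('pics/w42.png')
cv2.imwrite('pics/w42c.png',cv2.resize(a[140:320,120:370],None,fx=3,fy=3,interpolation=cv2.INTER_CUBIC))
```

```text
t 46.92 pos [ 0.5868 -0.1455  0.2584] yaw 80.7 toolz [ 0.051 -0.056 -0.997] F [-0.7 -0.5 -0.6] M [0.01 0.02 0.03] op 0.0383 st [ 0.1506 -0.3934]
```

View pics/w42c.png

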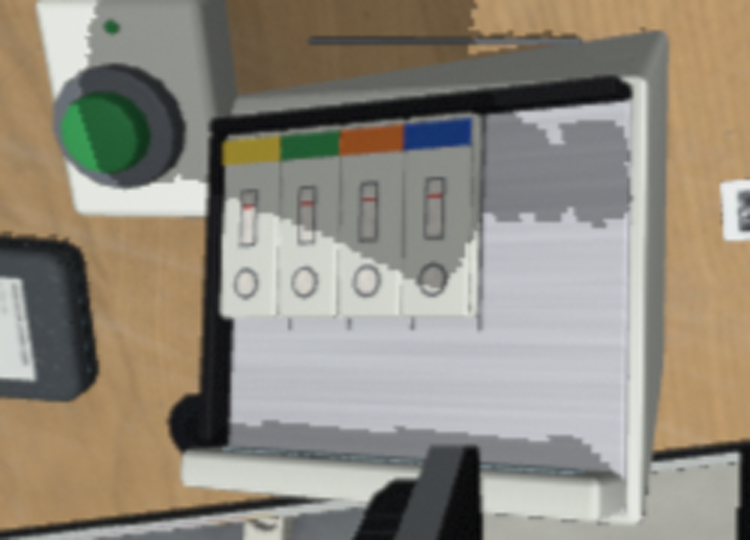

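Run:
```python
from meas import *
im=snap('wrist');o=im['color'][:,:,::-1].copy()
o=cv2.resize(o[140:320,120:370],None,fx=3,fy=3,interpolation=cv2.INTER_CUBIC)
for i in range(4):
    y=.026*i
    q=(proj(im,plate2w(PL,[(0,y,.008),(0,y+.026,.008),(.066,y+.026,.008),(.066,y,.008)]))-[120,140])*3
    cv2.polylines(o,[q.round().astype(int)],True,(0,0,255),1)
cv2.imwrite('pics/ov42.png',o); 
print(onz(im,*[105/3+120,130/3+140],.046))
```

```text
[ 0.54533158 -0.3262279   0.046     ]
```

View pics/ov42.png

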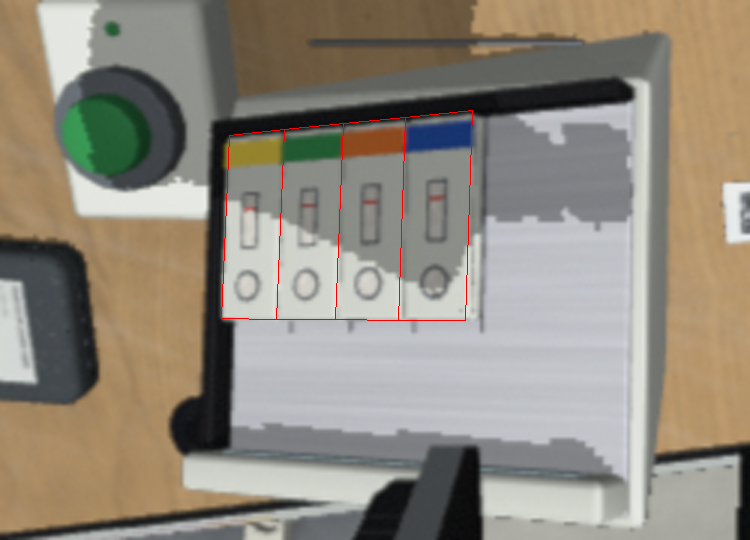

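>>> step_arm:
  moves:
    - [0,-0.01,-0.05,0,0]
    - [0,-0.01,-0.05,-0.02,0]
    - [0,-0.01,-0.05,-0.04,0]
    - [0,-0.01,-0.025,-0.05,0]
    - [0,0,0,-0.02,0]
    - [0,0,0,0,0]

```text
t: 47.78
tool_pos: [0.5421, -0.3261, 0.1173]
tool_rot: [0.256, 3.086, -0.074]
contact_force: [0.0, 1.2, 0.6]
opening: -0.0001
```

Run:
```python
from meas import *
stat()
im=snap('wrist','w43')
```

```text
t 47.77 pos [ 0.5421 -0.3261  0.1173] yaw 80.5 toolz [ 0.04  -0.051 -0.998] F [0.  1.2 0.6] M [0.03 0.02 0.04] op -0.0001 st [ 0.144  -0.5793]
```

View pics/w43.png

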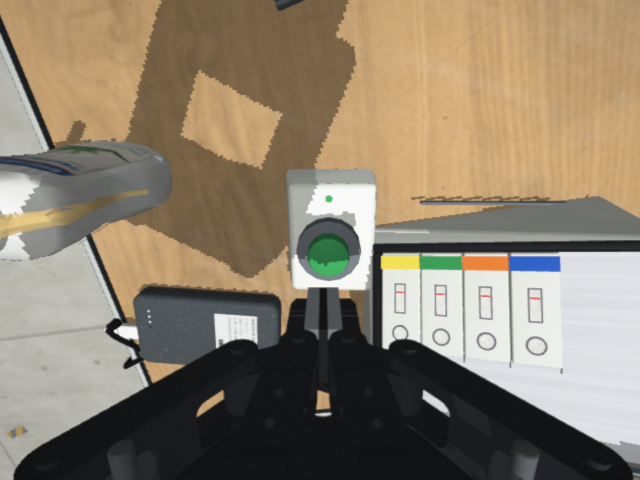

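Run:
```python
from meas import *
im=snap('wrist');print(onz(im,329,258,.046))
```

```text
[ 0.54980289 -0.32700696  0.046     ]
```

>>> step_arm:
  moves:
    - [0,0.002,0,-0.03,0]
    - [0,0,0,-0.025,0]
    - [0,0,0,-0.005,0]
    - [0,0,0,0,0]

```text
t: 48.38
tool_pos: [0.5533, -0.3273, 0.0702]
tool_rot: [0.244, 3.067, -0.092]
contact_force: [-0.5, -0.8, -0.5]
opening: -0.0002
```

>>> step_arm:
  moves:
    - [0,-0.004,0,-0.012,0]
    - [0,-0.002,0,-0.008,0]
    - [0,0,0,0,0]

```text
t: 48.75
tool_pos: [0.5486, -0.3281, 0.0524]
tool_rot: [0.243, 3.062, -0.096]
contact_force: [-0.4, -0.2, 0.3]
opening: 0.0001
```

Run:
```python
from meas import *
stat()
```

```text
t 48.75 pos [ 0.5486 -0.3281  0.0524] yaw 80.8 toolz [ 0.063 -0.067 -0.996] F [-0.4 -0.2  0.3] M [-0.01  0.03  0.04] op 0.0001 st [ 0.1509 -0.5798]
```

>>> step_arm:
  moves:
    - [0,0,0,-0.005,0]
    - [0,0,0,-0.004,0]
    - [0,0,0,-0.004,0]

```text
t: 49.12
tool_pos: [0.5496, -0.3288, 0.0438]
tool_rot: [0.243, 3.062, -0.096]
contact_force: [-14.3, 10.1, 31.8]
opening: -0.0001
```

Run:
```python
from meas import *
stat()
```

```text
t 49.12 pos [ 0.5496 -0.3288  0.0438] yaw 80.8 toolz [ 0.063 -0.068 -0.996] F [-14.3  10.1  31.8] M [ 1.53  2.19 -0.06] op -0.0001 st [ 0.152  -0.5804]
```

>>> step_arm:
  moves:
    - [0,0,0,0.006,0]
    - [0,0,0,0,0]

```text
t: 49.38
tool_pos: [0.5501, -0.3292, 0.0512]
tool_rot: [0.243, 3.061, -0.097]
contact_force: [-0.6, 0.2, -0.3]
opening: 0.0001
```

Run:
```python
from meas import *
stat()
im=snap('wrist','w44')
for n in ('scene','side'):
  b=snap(n); c=proj(b,[.547,-.326,.046])[0].astype(int); a=b['color'][c[1]-40:c[1]+30,c[0]-45:c[0]+45,::-1]
  cv2.imwrite(f'pics/btn_{n}.png',cv2.resize(a,None,fx=7,fy=7,interpolation=cv2.INTER_CUBIC))
```

```text
t 49.38 pos [ 0.5501 -0.3292  0.0512] yaw 80.8 toolz [ 0.064 -0.068 -0.996] F [-0.6  0.2 -0.3] M [ 0.02  0.03 -0.  ] op 0.0001 st [ 0.1526 -0.5806]
```

View pics/w44.png

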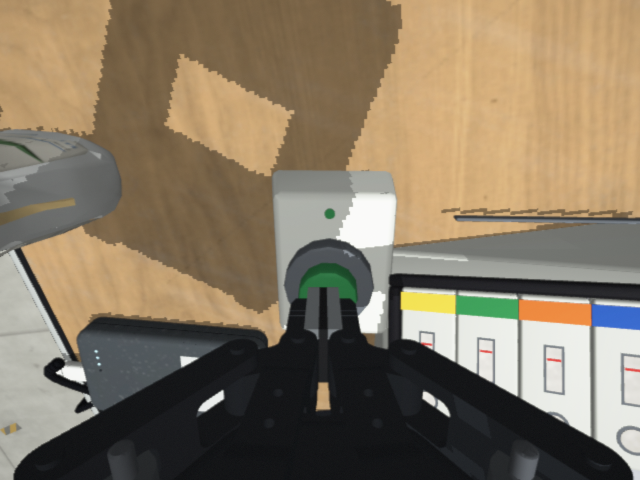

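View pics/btn_scene.png

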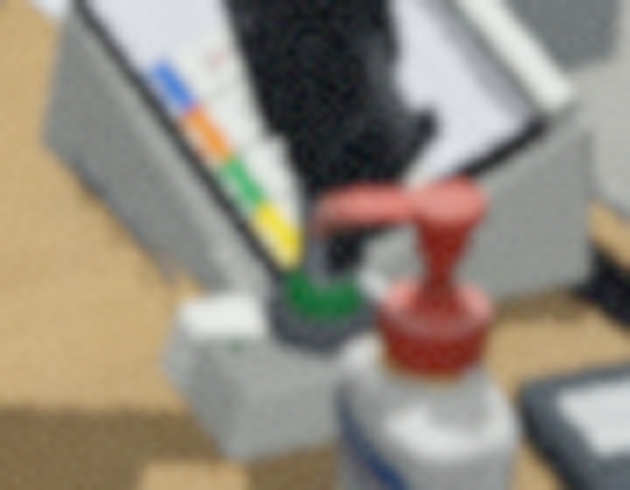

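>>> step_arm:
  moves:
    - [0,-0.001,0.001,-0.002,0]
    - [0,0,0,0,0]

```text
t: 49.78
tool_pos: [0.5489, -0.3283, 0.0478]
tool_rot: [0.243, 3.062, -0.097]
contact_force: [0.5, -0.7, 1.3]
opening: -0.0001
```

>>> step_arm:
  moves:
    - [0,0,0,-0.0015,0]
    - [0,0,0,0,0]

```text
t: 50.02
tool_pos: [0.5489, -0.3282, 0.0463]
tool_rot: [0.243, 3.062, -0.097]
contact_force: [-0.7, -0.4, 2.5]
opening: -0.0001
```

>>> step_arm:
  moves:
    - [0,0,0,-0.0015,0]
    - [0,0,0,0,0]

```text
t: 50.28
tool_pos: [0.549, -0.3282, 0.045]
tool_rot: [0.243, 3.062, -0.097]
contact_force: [-0.5, -0.6, 3.7]
opening: -0.0
```

>>> step_arm:
  moves:
    - [0,0,0,-0.0015,0]
    - [0,0,0,0,0]

```text
t: 50.52
tool_pos: [0.549, -0.3283, 0.0447]
tool_rot: [0.243, 3.062, -0.097]
contact_force: [-1.1, 0.5, 3.6]
opening: 0.0
```

>>> step_arm:
  moves:
    - [0,0,0,0.03,0]
    - [0,0,0,0.05,0]
    - [0,-0.02,0.02,0.06,0]
    - [0,-0.03,0.05,0.06,0]
    - [0.3,-0.03,0.06,0.06,0]
    - [0.3,-0.02,0.05,0.03,0]
    - [0.3,-0.01,0,0.02,0]
    - [0.3,0,0,0,0]
    - [0.3,0,0,0,0]

```text
t: 51.65
tool_pos: [0.4489, -0.1729, 0.3149]
tool_rot: [0.245, 3.076, -0.081]
contact_force: [0.1, -0.8, -0.0]
opening: 0.0256
```

Run:
```python
from meas import *
stat()
im=snap('wrist','w45')
o=im['color'][:,:,::-1].copy()
for i in range(4):
    y=.026*i
    q=proj(im,plate2w(PL,[(0,y,.008),(0,y+.026,.008),(.066,y+.026,.008),(.066,y,.008)]))
    print(q.round().astype(int).tolist())
b=snap('side','side45')
```

```text
t 51.65 pos [ 0.4489 -0.1729  0.3149] yaw 80.8 toolz [ 0.051 -0.057 -0.997] F [ 0.1 -0.8 -0. ] M [ 0.01 -0.01 -0.05] op 0.0256 st [ 0.0213 -0.4485]
[[260, 272], [276, 273], [275, 323], [258, 321]]
[[276, 273], [293, 273], [291, 325], [275, 323]]
[[293, 273], [311, 274], [309, 327], [291, 325]]
[[311, 274], [330, 275], [328, 330], [309, 327]]
```

View pics/w45.png

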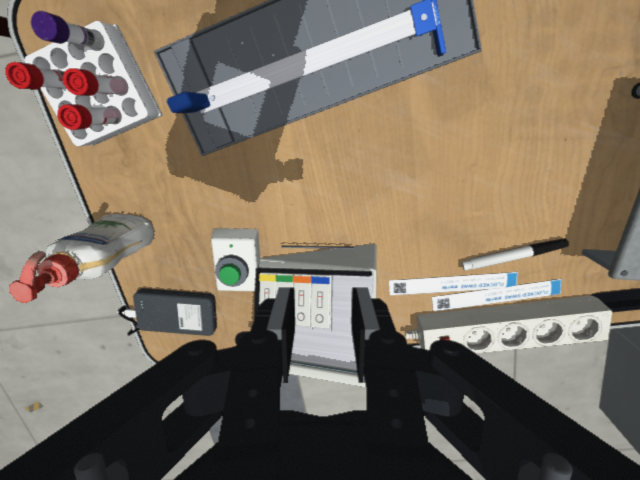

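View pics/side45.png

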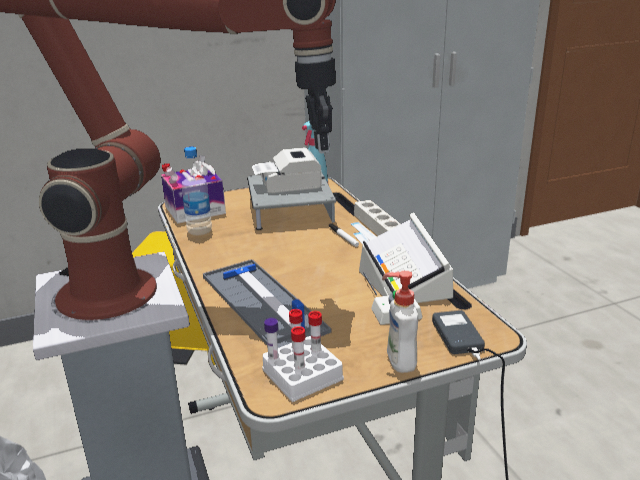

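Run:
```python
from meas import *
im=snap('wrist')
for u,v,z in [(180,103,.075),(425,17,.019),(438,30,.019)]: print(onz(im,u,v,z).round(3))
s0=cv2.imread('pics/side0.png');s1=cv2.imread('pics/side45.png')
cv2.imwrite('pics/cmp.png',np.hstack([cv2.resize(s[255:345,195:335],None,fx=2.8,fy=2.8,interpolation=cv2.INTER_CUBIC) for s in(s0,s1)]))
```

```text
[ 0.336 -0.316  0.075]
[ 0.292 -0.052  0.019]
[ 0.306 -0.04   0.019]
```

View pics/cmp.png

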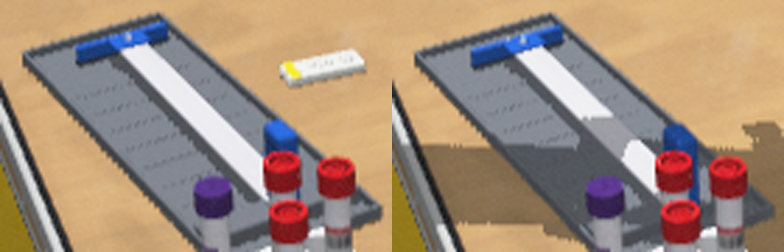

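The rake lies as it did at the start, within a few millimetres. The row is intact and the button is up, so I'm handing in.

Run:
```python
from station import ctrl
print(ctrl.finish_job())
```

```text
the job is handed in; nothing more can be done
None
```

I raked the blue, green and orange cassettes out from under the stand in one pull and put the rake back in its tray. All four cassettes then went onto the sloping plate, and I pressed the green button after that. The job was handed in at about 52 s of the 210 s limit, and the interface gave no verdict.

**Last checks**
- **Row:** yellow, green, orange and blue lie face up, side by side against the fence and the lower ledge. They match the computed row outlines to about 1–2 mm.
- **Button:** a slow second press read 1.3, 2.5, then 3.7 N, which fits a press of about 5 mm. In the picture afterwards it looks up again.
- **Rake:** it lies level in the tray, within about 8 mm of its measured starting place.
- **Bystanders:** the pump bottle is standing, nothing fell off the desk, and the arm is clear of everything.

**What did not go smoothly**
- **Blue pick-up:** the gripper touched the stand (about 2 N) on my first try at blue. I then gripped it end to end, moved it about 10 cm clear, and picked it up again across its width.
- **First button press:** it ran hard against the bottom and read about 32 N vertically, roughly 36 N in total. That is under the 40 N limit but close to it.

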